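# Load modules into a shielded test box and set the attenuator dial

### The arm

A 7-joint arm with a two-finger parallel gripper is mounted at the origin on the work surface. World frame = base frame: x ahead of the robot, y to its left, z up, the work surface at z = 0. Lengths are in m, angles in rad, forces in N, time in s.
With the tool pointing down it reaches from about 0.425 to 0.875 m from the base axis. Payload 4.7 kg.
Tool frame: the origin (TCP) lies at the very end of the fingers, on their centre line; the grasp point (between the pads) lies env.grip_depth behind it (env.grip_depth is the distance from the TCP to the grasp point, in m); z points along the fingers, y is the line along which they close (so a half turn about z gives the same grasp; the last joint's range is limited). The gripper opens to 85 mm and grips with 20 to 120 N. Pads are 22 mm wide; open, the fingers measure 114 mm over their backs; the gripper's body (76 mm by 85 mm) begins 54 mm behind the grasp point. The pads swing forward as they close: fully open they stand 13 mm farther back than shut.
Start: joints at [-1.193, 0.321, -0.07, 1.45, 0.023, 1.371, -0.057], TCP at [0.231, 0.607, 0.231] pointing down, gripper open.
Joint ranges: [-2.86, 2.86], [-0.3, 2.09], [-1.38, 1.24], [0.06, 2.45], [-1.56, 4.7], [0.09, 2.05], [-2.69, 2.69]. Speed limits (rad/s): [2.57, 2.57, 3.14, 3.14, 3.14, 3.14, 3.14].

### API

Orientations are given as a unit quaternion [x, y, z, w].
In Python, from station import env gives the robot as it stands.
- The arm moves only by the tool send_rows, never from a script. Its arguments are lists of equal length, an entry for each row: "translation": the shift along the tool's x, y, z in m, a list of three; "delta_rot": the turn, a rotation vector about the tool's x, y, z in degrees, a list of three; "hand": the gripper's target within -1 to 1 (fully open at 1, half-way at 0, shut at -1). A call has 1 to 20 rows; each row is the pose to reach, as a shift and turn from the pose commanded when the call began, along the tool's axes at that moment; what a row does not reach only later rows make up. A row lasts 1/12 s, in which the tool goes at most 41.7 mm and 7.16 degrees, less where a joint would pass 70% of its speed; a pose out of reach is approached as far as the arm can. A call with a gripper value outside its range is refused whole. The fingers move at their own pace and stop on an object; the grip force is fixed at half the most. Time passes only in rows, so rows that repeat a pose let the fingers close. It gives the time, the measured TCP pose, the force, the opening and the grip force at its end, in the units of the state.
- env.get_obs(): the state, without advancing time (a new reading comes with each control period).
- env.capture(name): name is "side" or "top"; returns the picture (384x512x3 uint8, red, green, blue); there is no depth.
- env.camera_model(name): a dict with "mtx" (3x3 intrinsics, pixels), "R" (3x3) and "t" (3): a world point X has camera coordinates R X + t. Camera axes: x right, y down, z forward; pixel columns grow to the right and rows downward; lengths in m; the calibration is good to about 2 mm. A picture is of the moment at which its call begins. camera_model takes no time and is no camera call.
- env.close_job(): hands the job in; it is judged then, once.
The state is a dict: "time": time; "joint_positions": joint angles; "qvel": joint speeds; "tau": joint torques, N m; "ee_pos": TCP position; "ee_rot": TCP orientation; "ft_force": force on the tool from outside, world axes, zero at the start; "wrist_torque": the same for the moment, N m; "grip_width": finger opening in m; "grip_force": force on a finger pad.
Only numpy, scipy, OpenCV 4.12 (cv2) and the standard library are available. Lean on these libraries where they do the work, as an engineer would, in place of code of your own. Each camera call takes 0.05 s, during which the arm holds its last target. There are 200 camera calls.

### The job

Turn the attenuator's graduated dial to read 0 at the index line and keep it there while the box is open: lift the cover plate off the test box and lay it flat on the mat, put every radio module on the bench upright and fully down in a bay of its own, and seat the cover back flush over the pins. Only then turn the dial to read 60 (both readings within 3 degrees), and let go; leave the multimeter, the wire spool and the parts case where they are.

Things in the scene. Friction and masses are not known exactly. Their poses are not given: they have to be found in the camera images.
- atten: Attenuator unit, fixed: grey block 140 x 140 mm, 46 mm high; origin under its centre. The round graduated dial turns on its top, centred. The index is a black line on a small raised block at the edge of the dial on the unit's +x side, its top 56 mm above the bench.
- dial (a joint): Dial reading at the index, rad (0 = zero mark at the index, 1.047 = 60 degrees); grows as the dial turns counterclockwise from above. It turns on past 0, from -0.4 to 1.9, and stays where left (friction 0.07 N m). Scale: a tick each 10 degrees from 0 to 90, longer at 0, 30, 60 and 90; the zero tick is much broader. Higher ticks follow clockwise from it.
- dial_grip (a point): Point on the dial's axis, in the middle of its black bar grip, 75 mm above the bench. The bar is 62 mm long, 16 mm thick and 36 mm high (from 56 to 92 mm above the bench), lying along this point's x axis, which points to the zero mark; the point turns with the dial. The dial plate is 112 mm across, its top 56 mm above the bench.
- testbox: Shielded test box, fixed: open-topped aluminium housing, 100 mm (x) by 200 mm (y), 60 mm high, walls 6 mm; origin under its centre. Posts 12 mm square inside two corners, at (36, 87) and (-36, -87) mm, level with the walls, each bear a pin 8 mm thick with a tapered tip that stands 12 mm above the walls' top.
- box_floor (a point): Centre of the test box's inner floor, 4 mm above its origin, same axes. Four bays in a row, centred at x = 0 and y = -60, -20, 20, 60 mm, parted by black ribs along x, 3 mm thick and 10 mm high, at y = -80, -40, 0, 40, 80 mm: a bay is 37 mm (y) by 88 mm (x).
- cover: Loose aluminium cover plate of the test box, 100 mm (x) by 200 mm (y), 5 mm thick, about 250 g; origin at the centre of its underside, z up. Two 13 mm through holes at (36, 87) and (-36, -87) mm fit over the pins; a half turn fits as well. Seated (as at the start), its underside rests on the walls' top, 60 mm above the box's origin.
- cover_handle (a point): Middle of the cover's black bar handle, 37 mm above the cover's underside; the bar lies along y, 80 mm long, 12 mm thick (x), from 29 to 45 mm above the underside, on two feet 10 mm wide at y = -35 and 35 mm.
- mod1: Radio module (two to four, all alike, are on the bench; the others are absent): flat grey case 70 mm (x) by 31 mm (y), 14 mm high, with an upright black fin along x on the middle of its top as a grip, 44 mm long, 10 mm thick, up to 46 mm above the underside; about 120 g. Origin at the centre of its underside, z up. It lies in a bay with its x along the box's x, either way round.
- mod2: Radio module (two to four, all alike, are on the bench; the others are absent): flat grey case 70 mm (x) by 31 mm (y), 14 mm high, with an upright black fin along x on the middle of its top as a grip, 44 mm long, 10 mm thick, up to 46 mm above the underside; about 120 g. Origin at the centre of its underside, z up. It lies in a bay with its x along the box's x, either way round.
- mod3: Radio module (two to four, all alike, are on the bench; the others are absent): flat grey case 70 mm (x) by 31 mm (y), 14 mm high, with an upright black fin along x on the middle of its top as a grip, 44 mm long, 10 mm thick, up to 46 mm above the underside; about 120 g. Origin at the centre of its underside, z up. It lies in a bay with its x along the box's x, either way round.
- mod4: Radio module (two to four, all alike, are on the bench; the others are absent): flat grey case 70 mm (x) by 31 mm (y), 14 mm high, with an upright black fin along x on the middle of its top as a grip, 44 mm long, 10 mm thick, up to 46 mm above the underside; about 120 g. Origin at the centre of its underside, z up. It lies in a bay with its x along the box's x, either way round.
- multimeter: Bystander: red handheld multimeter 160 x 75 x 36 mm, origin under its centre; leave alone.
- spool: Bystander: copper-coloured wire spool, 80 mm across, 56 mm high, standing; origin under its centre; leave alone.
- partscase: Bystander: flat parts case with pale compartments, 110 x 180 x 30 mm, origin under its centre; leave alone.
Things that resemble listed ones, but are neither listed nor needed, are in the scene too. What is shaped like the mod4 but yellow is not meant. Leave any purple look-alike of the mod2 alone.

How it is judged:
By the outcome, as a careful person would: the job done as asked, in the order asked, and still so for the second after the job is handed in, with the robot touching nothing.
Of mod1, mod2, mod3, mod4 only 2 to 4 are there at a start; the rules pass over those that are not, and their reading is None.
At some moment in a run one of mod1, mod2, mod3, mod4 may be knocked a few centimetres aside while the robot is not near it.
It also fails if it takes over 210 s, if anything falls off the work surface, if the arm or the gripper's body presses on something with over 40 N, if the wrist force passes 120 N, or if a joint passes its speed limit or range.

## Working session

There is one attempt and no reset: what is moved stays moved. The work goes in short steps, Python scripts to look and compute and a tool call to move; the robot and the scene stay as the last step left them, time stands still between calls to the robot, and variables do not carry over. Pictures are saved under pics/ and viewed, at most 14 in all, crops included, and the job is handed in when it is done.

Besides the shell and the picture viewer there is one more tool, called after ">>>" as name(argument=value, ...) on one line, values as JSON. send_rows: Moves the arm, as the interface text tells. Its arguments: {"type":"object","properties":{"translation":{"type":"array"},"delta_rot":{"type":"array"},"hand":{"type":"array"}},"required":["translation","delta_rot","hand"]}

```bash
mkdir -p pics; ls; cat > h.py <<'E'
import numpy as np, cv2
from station import env
from scipy.spatial.transform import Rotation as Rn
def snap(n,f=None):
    im=env.capture(n)
    if f: cv2.imwrite('pics/'+f,im[:,:,::-1])
    return im
def ray(n,uv,z):
    c=env.camera_model(n);R=np.array(c['R']);t=np.array(c['t'])
    C=-R.T@t; d=R.T@np.linalg.solve(np.array(c['mtx']),[uv[0],uv[1],1.]); return C+d*(z-C[2])/d[2]
def proj(n,X):
    c=env.camera_model(n); p=np.array(c['mtx'])@(np.array(c['R'])@np.array(X)+np.array(c['t'])); return p[:2]/p[2]
E
python3 - <<'E'
from h import *
for n in('top','side'):
    im=snap(n,n+'0.png'); c=env.camera_model(n); print(n,c['mtx'],c['R'],-np.array(c['R']).T@np.array(c['t']))
o=env.get_obs();print(o,env.grip_depth)
E
```

```text
pics
top [[498.17941313   0.         255.78962797]
 [  0.         498.17941313 185.6903134 ]
 [  0.           0.           1.        ]] [[ 0.0040077  -0.99998479 -0.0037889 ]
 [-0.9960833  -0.00365733 -0.08834409]
 [ 0.08832889  0.00412812 -0.99608281]] [ 0.44582142 -0.03808754  1.63656222]
side [[497.64871934   0.         259.7855373 ]
 [  0.         497.64871934 189.01796558]
 [  0.           0.           1.        ]] [[ 0.94500248 -0.3269273  -0.00942641]
 [-0.222651   -0.62193924 -0.75074504]
 [ 0.23957639  0.71155473 -0.66052481]] [ 0.23020194 -0.96676224  0.97344268]
{'time': 0.1, 'joint_positions': array([-1.1928544 ,  0.32175835, -0.07008767,  1.45156988,  0.02262266,
        1.3707862 , -0.05692732]), 'qvel': array([ 5.49728616e-04, -1.19310596e-03,  4.70531756e-04, -3.40935606e-03,
        1.22124102e-04, -5.05766340e-04, -9.46785628e-06]), 'tau': array([-1.04085339e-03, -4.94872570e+01, -3.84395448e-01, -3.15209770e+01,
        1.30318792e-02,  7.35272595e-03,  3.51497647e-05]), 'ee_pos': array([0.23119184, 0.60697731, 0.23031827]), 'ee_rot': array([ 1.80915058e-01,  9.83498342e-01, -8.61659393e-04, -1.00248562e-04]), 'ft_force': array([-0.27835507, -0.02993627, -0.4234475 ]), 'wrist_torque': array([0.0116334 , 0.01028195, 0.03242146]), 'grip_force': 0.0, 'grip_width': 0.08526225939554472} 0.0187
```

View pics/top0.png

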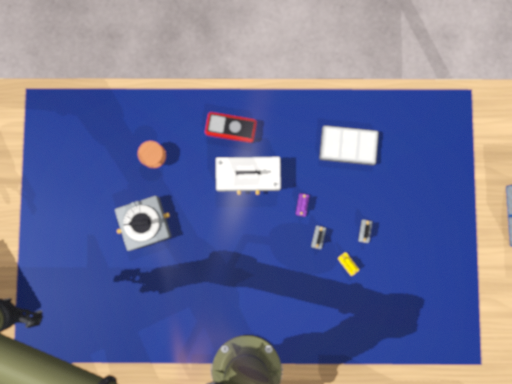

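View pics/side0.png

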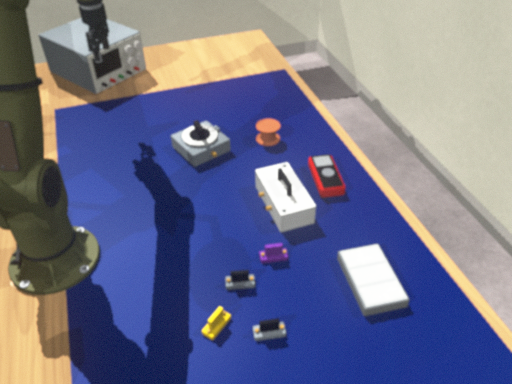

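Top view: grey modules at (318,237) and (365,231). Look-alikes are purple at (303,205) and yellow at (348,264), neither wanted. The box with its cover is at (248,174) and the attenuator at (143,223). I'll check these in a close crop.

```bash
python3 - <<'E'
from h import *
im=cv2.imread('pics/top0.png')
a=cv2.resize(im[185:261,105:181],(400,400),interpolation=cv2.INTER_CUBIC)
b=cv2.resize(im[185:285,285:385],(400,400),interpolation=cv2.INTER_CUBIC)
cv2.imwrite('pics/crop1.png',np.hstack([a,b]))
E
```

```text
(no output)
```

View pics/crop1.png

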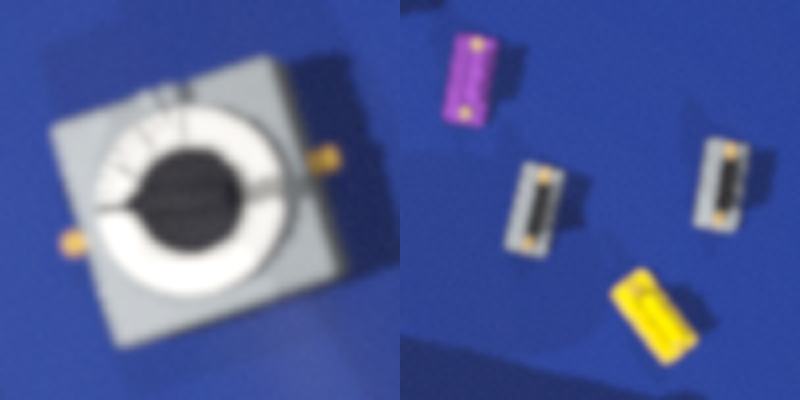

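The crop shows two upright grey modules with black fins, at about (318,237) and (365,231) in the full picture. The dial's broad zero mark points left and the index block is at the unit's top edge, so it reads about 73°. Next I measure.

```bash
cat >> h.py <<'E'
def comps(mask,amin):
    n,l,s,c=cv2.connectedComponentsWithStats(mask.astype(np.uint8)); return [(l==i) for i in range(1,n) if s[i,4]>=amin]
def rect(n,m,z):
    cs,_=cv2.findContours(m.astype(np.uint8),cv2.RETR_EXTERNAL,cv2.CHAIN_APPROX_NONE)
    p=max(cs,key=len)[:,0].astype(float)
    w=np.array([ray(n,q,z)[:2] for q in p],np.float32)*1000
    (c,s,a)=cv2.minAreaRect(w); return np.round(c,1),np.round(s,1),round(a,1)
def notmat(im):
    h=cv2.cvtColor(im,cv2.COLOR_RGB2HSV); return ~((h[...,0]>100)&(h[...,0]<130)&(h[...,1]>110)),h
def state():
    o=env.get_obs();R=Rn.from_quat(o['ee_rot']).as_matrix()
    print('t',round(o['time'],2),'tcp',np.round(o['ee_pos'],4),'xaxis yaw',round(np.degrees(np.arctan2(R[1,0],R[0,0])),2),'tilt',np.round(R[:2,2],4),'F',np.round(o['ft_force'],1),'w',round(o['grip_width'],4),'gf',round(o['grip_force'],1),'q7',np.round(o['joint_positions'],2))
E
cat > meas.py <<'E'
from h import *
im=snap('top'); m,h=notmat(im)
S=h[...,1].astype(int);V=h[...,2].astype(int);m[:100]=0;m[285:]=0;m[:,:60]=0;m[:,460:]=0
for k in comps(m,60):
    ys,xs=np.nonzero(k);hs=h[k]
    print('px',xs.mean().round(1),ys.mean().round(1),'n',k.sum(),'hsv',np.median(hs,0),'z0',*rect('top',k,0.007))
for z,box,lo in((.065,(205,150,290,198),150),(.046,(105,190,181,261),95)):
    x0,y0,x1,y1=box;g=np.zeros_like(m);g[y0:y1,x0:x1]=((S<110)&(V>lo))[y0:y1,x0:x1]
    k=max(comps(g,50),key=lambda a:a.sum());print('top z',z,k.sum(),*rect('top',k,z))
E
python3 meas.py; python3 - <<'E'
from h import *
state()
im=cv2.imread('pics/side0.png')
a=cv2.resize(im[110:175,160:240],(492,400),interpolation=cv2.INTER_CUBIC)
cv2.imwrite('pics/crop2.png',a)
E
```

```text
px 241.6 160.1 n 4249 hsv [ 30.   6. 204.] z0 [685.    6.8] [350.6 230.6] 11.7
px 348.7 144.7 n 2067 hsv [ 30.   2. 252.] z0 [ 727.6 -338. ] [191.5 119.7] 84.4
px 151.4 154.0 n 674 hsv [ 12. 132. 232.] z0 [694.3 315.5] [99.6 88.5] 45.9
px 302.0 204.4 n 246 hsv [141.  141.  186.5] z0 [ 529.5 -182.8] [36.  74.8] 80.3
px 142.5 222.8 n 2255 hsv [103.  11. 187.] z0 [468.6 336.9] [152.3 184.8] 17.7
px 364.9 230.9 n 282 hsv [110.   21.5 156. ] z0 [ 443.9 -387.7] [39.9 77.4] 79.7
px 318.2 237.0 n 282 hsv [110.   22.  153.5] z0 [ 423.4 -235.1] [38.9 77.2] 76.5
px 348.0 263.7 n 333 hsv [ 27. 179. 221.] z0 [ 338.2 -330.8] [81.1 43.4] 37.4
top z 0.065 2463 [622.6  -5. ] [146.9 206.9] 0.2
top z 0.046 1859 [464.8 337.9] [148.6 159.4] 17.7
t 0.15 tcp [0.2312 0.6071 0.2305] xaxis yaw 159.16 tilt [-0.0004 -0.0014] F [-0.1 -0.6 -0.4] w 0.0851 gf 0.0 q7 [-1.19  0.32 -0.07  1.45  0.02  1.37 -0.06]
```

View pics/crop2.png

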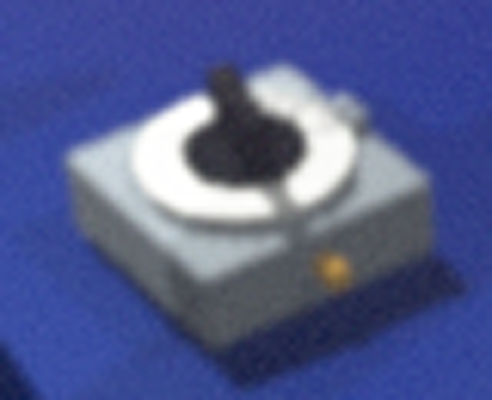

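```bash
cat > fine.py <<'E'
from h import *
ims=np.mean([snap('top').astype(float) for _ in range(4)],0).astype(np.uint8)
h=cv2.cvtColor(ims,cv2.COLOR_RGB2HSV);S=h[...,1].astype(int);V=h[...,2].astype(int)
up=lambda a:cv2.resize(a,None,fx=4,fy=4,interpolation=cv2.INTER_CUBIC)
def edges(mask4,z,c,yaw,hx,hy):
    cs,_=cv2.findContours(mask4.astype(np.uint8),cv2.RETR_EXTERNAL,cv2.CHAIN_APPROX_NONE)
    p=max(cs,key=cv2.contourArea)[:,0]
    w=np.array([ray('top',(q+.5)/4-.5,z)[:2] for q in p]);r=np.radians(yaw)
    M=np.array([[np.cos(r),np.sin(r)],[-np.sin(r),np.cos(r)]]);l=(M@(w-c).T).T*1000
    for nm,ax,s,hh,ho in(('+x',0,1,hx,hy),('-x',0,-1,hx,hy),('+y',1,1,hy,hx),('-y',1,-1,hy,hx)):
        k=(abs(l[:,ax]*s-hh)<14)&(abs(l[:,1-ax])<ho*.85);a=l[k]
        for _ in range(3):
            f=np.polyfit(a[:,1-ax],a[:,ax],1);e=abs(np.polyval(f,a[:,1-ax])-a[:,ax]);a=a[e<max(.8,1.5*np.median(e))]
        print(nm,'off',round(f[1],1),'slope deg',round(np.degrees(np.arctan(f[0]))*(-1 if ax==0 else 1),2),len(a))
S4=up(ims)
h4=cv2.cvtColor(S4,cv2.COLOR_RGB2HSV);s4=h4[...,1].astype(int);v4=h4[...,2].astype(int)
def win(m,x0,y0,x1,y1):
    g=np.zeros_like(m);g[4*y0:4*y1,4*x0:4*x1]=m[4*y0:4*y1,4*x0:4*x1];return g
print('atten');edges(win((s4<110)&(v4>120),105,190,181,261),.046,np.array([.468,.338]),17.5,70,70)
print('box');edges(win((s4<90)&(v4>185),205,150,290,198),.065,np.array([.63,-.005]),0,50,100)
# dial ring
g=win((s4<45)&(v4>212),105,190,181,261);k=max(comps(g,100),key=lambda a:a.sum())
cs,_=cv2.findContours(k.astype(np.uint8),cv2.RETR_EXTERNAL,cv2.CHAIN_APPROX_NONE)
hull=cv2.convexHull(max(cs,key=cv2.contourArea))[:,0]
w=np.array([ray('top',(q+.5)/4-.5,.056)[:2] for q in hull]);e=cv2.fitEllipse((w*1000).astype(np.float32));print('dial',e)
# dark spots near pins
b=win((v4<150),208,152,288,196)
for q in comps(b,10):
    ys,xs=np.nonzero(q);c=((xs.mean()+.5)/4-.5,(ys.mean()+.5)/4-.5);print('dark',np.round(c,1),q.sum(),np.round(ray('top',c,.065)[:2],4))
cv2.imwrite('pics/fine.png',np.hstack([cv2.resize(S4[4*150:4*200,4*205:4*290],(680,400))[:,:,::-1]]))
E
python3 fine.py
```

```text
atten
+x off 70.1 slope deg 0.73 102
-x off -76.0 slope deg 1.13 81
+y off 67.9 slope deg 0.89 102
-y off -74.7 slope deg 1.12 107
box
+x off 47.6 slope deg 0.9 186
-x off -57.5 slope deg 0.9 138
+y off 102.3 slope deg 1.97 103
-y off -102.2 slope deg 1.14 106
dial ((453.9429931640625, 334.15118408203125), (87.92326354980469, 107.98310089111328), 6.128250598907471)
dark [216.5 159.5] 3912 [0.6685 0.0938]
dark [265.6 153.3] 1015 [ 0.689  -0.0625]
dark [283.9 172.8] 3867 [ 0.6267 -0.1205]
dark [248.4 171.9] 809 [ 0.6289 -0.0078]
dark [267. 193.] 1644 [ 0.5621 -0.0672]
dark [247.7 192.4] 359 [ 0.5638 -0.0061]
dark [240.7 193.2] 11 [0.5611 0.0161]
```

View pics/fine.png

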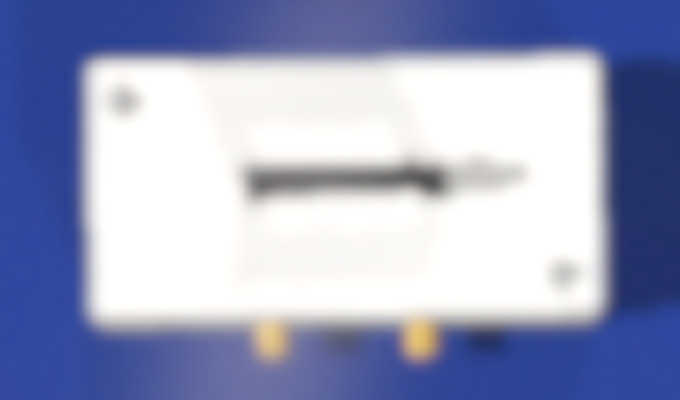

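The pins show at (219.9,162.0) and (275.1,183.6). From those I work out the box pose, the dial centre and the zero mark.

```bash
cat > dial.py <<'E'
from h import *
im=np.mean([snap('top').astype(float) for _ in range(4)],0).astype(np.uint8)
S4=cv2.resize(im,None,fx=4,fy=4,interpolation=cv2.INTER_CUBIC);h=cv2.cvtColor(S4,cv2.COLOR_RGB2HSV)
v=h[...,2].astype(int);s=h[...,1]
g=np.zeros(v.shape,bool);g[200*4:246*4,118*4:166*4]=((v<95)&(s<110))[200*4:246*4,118*4:166*4]
k=max(comps(g,100),key=lambda a:a.sum());k=cv2.morphologyEx(k.astype(np.uint8),cv2.MORPH_OPEN,np.ones((25,25)))
print('hub',*rect('top',cv2.resize(k,(512,384),interpolation=cv2.INTER_AREA),.058))
ys,xs=np.nonzero(k);hc=ray('top',((xs.mean()+.5)/4-.5,(ys.mean()+.5)/4-.5),.058);print('hub centroid',hc)
C=np.array([.466,.334])
# polar profile of the white ring
a=np.radians(np.arange(0,360,3));
for r in(.036,.042,.048):
    P=[proj('top',[C[0]+r*np.cos(t),C[1]+r*np.sin(t),.056]) for t in a]
    val=cv2.remap(cv2.cvtColor(im,cv2.COLOR_RGB2GRAY),np.float32([P])[...,0],np.float32([P])[...,1],cv2.INTER_LINEAR)[0]
    print(r,[(int(np.degrees(t)),int(x)) for t,x in zip(a,val) if x<205])
E
python3 dial.py; python3 - <<'E'
from h import *
p=ray('top',(219.9,162),.071)[:2];q=ray('top',(275.1,183.6),.071)[:2];d=p-q
print('box c',(p+q)/2,'len',np.hypot(*d),'yaw',np.degrees(np.arctan2(d[1],d[0])-np.arctan2(87,36)))
E
```

```text
hub [466.  332.6] [50.5 54.2] 0.2
hub centroid [0.46734928 0.33187991 0.058     ]
0.036 [(0, 201), (3, 197), (6, 199), (9, 201), (81, 194), (84, 174), (87, 152), (90, 130), (93, 127), (96, 133), (99, 166), (102, 193), (234, 201), (237, 199), (239, 201), (243, 200), (246, 199), (248, 198), (252, 198), (255, 195), (258, 192), (261, 189), (264, 181), (267, 170), (270, 155), (273, 144), (276, 135), (279, 134), (282, 136), (285, 141), (288, 150), (291, 156), (294, 160), (297, 162), (300, 166), (303, 168), (306, 172), (309, 177), (312, 184), (315, 190), (318, 192), (321, 189), (324, 186), (327, 182), (330, 181), (333, 183), (336, 182), (339, 184), (342, 189), (345, 196), (348, 201), (351, 203), (357, 204)]
0.042 [(93, 190), (96, 194), (270, 202), (273, 185), (276, 173), (279, 168), (282, 174), (285, 186), (288, 203)]
0.048 [(93, 194), (96, 200), (273, 201), (276, 183), (279, 174), (282, 174), (285, 186)]
box c [ 0.62554997 -0.00503323] len 0.1877420367395402 yaw 1.2084161754508689
```

```bash
cat >> h.py <<'E'
def goal(x,y,z,yaw):
    o=env.get_obs();R=Rn.from_quat(o['ee_rot']).as_matrix();r=np.radians(yaw)
    T=np.array([[np.cos(r),np.sin(r),0],[np.sin(r),-np.cos(r),0],[0,0,-1]])
    d=R.T@(np.array([x,y,z])-o['ee_pos']); rv=np.degrees(Rn.from_matrix(R.T@T).as_rotvec())
    n=max(np.linalg.norm(d)/.0417,np.linalg.norm(rv)/7.16)
    print('d',np.round(d,4),'rv',np.round(rv,2),'rows',round(n,1))
E
python3 -c "
from h import *
goal(.4665,.333,.13,93)"
```

```text
d [-0.3174 -0.1728  0.1014] rv [ 1.000e-02 -0.000e+00  6.616e+01] rows 9.2
```

>>> send_rows(translation=[[-0.317, -0.173, 0.101], [-0.317, -0.173, 0.101], [-0.317, -0.173, 0.101], [-0.317, -0.173, 0.101], [-0.317, -0.173, 0.101], [-0.317, -0.173, 0.101], [-0.317, -0.173, 0.101], [-0.317, -0.173, 0.101], [-0.317, -0.173, 0.101], [-0.317, -0.173, 0.101], [-0.317, -0.173, 0.101], [-0.317, -0.173, 0.101], [-0.317, -0.173, 0.101], [-0.317, -0.173, 0.101]], delta_rot=[[0, 0, 66.2], [0, 0, 66.2], [0, 0, 66.2], [0, 0, 66.2], [0, 0, 66.2], [0, 0, 66.2], [0, 0, 66.2], [0, 0, 66.2], [0, 0, 66.2], [0, 0, 66.2], [0, 0, 66.2], [0, 0, 66.2], [0, 0, 66.2], [0, 0, 66.2]], hand=[0.1, 0.1, 0.1, 0.1, 0.1, 0.1, 0.1, 0.1, 0.1, 0.1, 0.1, 0.1, 0.1, 0.1])

```text
time: 1.72
ee_pos: [0.4652, 0.3347, 0.1308]
ee_rot: [0.687, 0.726, 0.0, -0.0]
ft_force: [0.2, 0.4, 0.2]
grip_width: 0.0471
grip_force: 0.0
```

```bash
python3 -c "
from h import *
state();goal(.4665,.333,.064,93)"
```

```text
t 1.72 tcp [0.4652 0.3347 0.1308] xaxis yaw 93.16 tilt [0.0003 0.0011] F [0.2 0.4 0.2] w 0.0471 gf 0.0 q7 [-0.89  0.23  0.25  1.78 -0.06  1.14 -0.56]
d [-0.0019  0.0012  0.0668] rv [ 0.02 -0.06  0.16] rows 1.6
```

>>> send_rows(translation=[[-0.001, 0.001, 0.03], [-0.001, 0.001, 0.06], [-0.001, 0.001, 0.066], [-0.001, 0.001, 0.066], [-0.001, 0.001, 0.066], [-0.001, 0.001, 0.066], [-0.001, 0.001, 0.066], [-0.001, 0.001, 0.066], [-0.001, 0.001, 0.066], [-0.001, 0.001, 0.066], [-0.001, 0.001, 0.066]], delta_rot=[[0, 0, 0], [0, 0, 0], [0, 0, 0], [0, 0, 0], [0, 0, 0], [0, 0, 0], [0, 0, 0], [0, 0, 0], [0, 0, 0], [0, 0, 0], [0, 0, 0]], hand=[0.1, 0.1, 0.1, 0.1, -1, -1, -1, -1, -1, -1, -1])

```text
time: 2.63
ee_pos: [0.4679, 0.3334, 0.0665]
ee_rot: [0.689, 0.725, 0.002, -0.0]
ft_force: [-0.6, -0.1, 6.1]
grip_width: 0.0143
grip_force: 61.5
```

```bash
python3 -c "
from h import *
state();goal(.4665,.333,.064,18.5)"; python3 dial.py
```

```text
t 2.63 tcp [0.4679 0.3334 0.0665] xaxis yaw 92.98 tilt [0.0022 0.0029] F [-0.6 -0.1  6.1] w 0.0143 gf 61.5 q7 [-0.88  0.3   0.25  1.84 -0.09  1.01 -0.54]
d [-0.0003 -0.0015  0.0025] rv [ 1.000e-02 -2.300e-01  7.447e+01] rows 10.4
hub [455.1 353.2] [116.9  97.5] 4.0
hub centroid [0.45978156 0.35691085 0.058     ]
0.036 [(0, 126), (3, 94), (6, 69), (9, 54), (12, 47), (14, 45), (18, 43), (21, 44), (24, 46), (27, 51), (29, 56), (33, 60), (36, 62), (39, 62), (42, 61), (45, 60), (48, 58), (51, 57), (54, 57), (57, 57), (59, 55), (63, 53), (66, 51), (69, 49), (72, 48), (75, 48), (78, 49), (81, 51), (84, 53), (87, 55), (90, 55), (93, 56), (96, 56), (99, 56), (102, 56), (105, 57), (108, 57), (111, 57), (114, 57), (117, 57), (119, 58), (123, 58), (126, 58), (129, 58), (132, 57), (135, 57), (138, 58), (141, 58), (144, 57), (147, 57), (150, 56), (153, 55), (156, 53), (159, 51), (162, 51), (165, 51), (168, 50), (171, 50), (174, 53), (177, 67), (180, 90), (183, 128), (186, 165), (189, 192), (246, 200), (248, 188), (252, 181), (255, 172), (258, 167), (261, 164), (264, 160), (267, 157), (270, 154), (
[... 1356 characters left out ...]
2, 62), (45, 60), (48, 59), (51, 56), (54, 53), (57, 48), (59, 44), (63, 43), (66, 43), (69, 44), (72, 47), (75, 50), (78, 55), (81, 58), (84, 59), (87, 58), (90, 57), (93, 58), (96, 61), (99, 66), (102, 72), (105, 80), (108, 88), (111, 92), (114, 93), (117, 86), (119, 76), (123, 70), (126, 66), (129, 64), (132, 63), (135, 63), (138, 62), (141, 61), (144, 60), (147, 59), (150, 59), (153, 61), (156, 67), (159, 70), (162, 69), (165, 61), (168, 58), (171, 62), (174, 83), (177, 131), (180, 181), (258, 195), (261, 187), (264, 182), (267, 178), (270, 173), (273, 172), (276, 171), (279, 170), (282, 170), (285, 170), (288, 170), (291, 170), (294, 170), (297, 170), (300, 172), (303, 178), (306, 195)]
```

>>> send_rows(translation=[[0, 0, 0], [0, 0, 0], [0, 0, 0], [0, 0, 0], [0, 0, 0], [0, 0, 0], [0, 0, 0], [0, 0, 0], [0, 0, 0], [0, 0, 0], [0, 0, 0], [0, 0, 0], [0, 0, 0], [0, 0, 0], [0, 0, 0], [0, 0, 0], [0, 0, 0], [0, 0, 0]], delta_rot=[[0, 0, 5], [0, 0, 10], [0, 0, 15], [0, 0, 20], [0, 0, 25], [0, 0, 30], [0, 0, 35], [0, 0, 40], [0, 0, 45], [0, 0, 50], [0, 0, 55], [0, 0, 60], [0, 0, 65], [0, 0, 70], [0, 0, 74.5], [0, 0, 74.5], [0, 0, 74.5], [0, 0, 74.5]], hand=[-1, -1, -1, -1, -1, -1, -1, -1, -1, -1, -1, -1, -1, -1, -1, -1, -1, -1])

```text
time: 4.33
ee_pos: [0.4647, 0.3355, 0.0665]
ee_rot: [0.987, 0.162, -0.001, -0.002]
ft_force: [-8.8, 2.7, 10.7]
grip_width: 0.0153
grip_force: 62.2
```

```bash
python3 -c "
from h import *
state()"
```

```text
t 4.33 tcp [0.4647 0.3355 0.0665] xaxis yaw 18.61 tilt [-0.003   0.0043] F [-8.8  2.7 10.7] w 0.0153 gf 62.2 q7 [-1.05  0.31  0.44  1.84 -0.16  1.02 -1.79]
```

>>> send_rows(translation=[[0, 0, 0], [0, 0, 0], [0, 0, 0], [0, 0, 0], [0, 0, -0.03], [0, 0, -0.06], [0, 0, -0.1], [0, 0, -0.1], [0, 0, -0.1]], delta_rot=[[0, 0, 0], [0, 0, 0], [0, 0, 0], [0, 0, 0], [0, 0, 0], [0, 0, 0], [0, 0, 0], [0, 0, 0], [0, 0, 0]], hand=[0.1, 0.1, 0.1, 0.1, 0.1, 0.1, 0.1, 0.1, 0.1])

```text
time: 5.08
ee_pos: [0.469, 0.3327, 0.1671]
ee_rot: [0.987, 0.16, 0.002, -0.002]
ft_force: [0.0, -0.3, 0.4]
grip_width: 0.0469
grip_force: 0.0
```

```bash
python3 -c "
from h import *
state();goal(.6255,-.005,.16,91.2)"
```

```text
t 5.08 tcp [0.469  0.3327 0.1671] xaxis yaw 18.41 tilt [0.0042 0.0039] F [ 0.  -0.3  0.4] w 0.0469 gf 0.0 q7 [-1.07  0.21  0.46  1.75 -0.1   1.2  -1.83]
d [0.0418 0.3699 0.0064] rv [ 7.000e-02 -3.400e-01 -7.279e+01] rows 10.2
```

>>> send_rows(translation=[[0.042, 0.37, 0.006], [0.042, 0.37, 0.006], [0.042, 0.37, 0.006], [0.042, 0.37, 0.006], [0.042, 0.37, 0.006], [0.042, 0.37, 0.006], [0.042, 0.37, 0.006], [0.042, 0.37, 0.006], [0.042, 0.37, 0.006], [0.042, 0.37, 0.006], [0.042, 0.37, 0.006], [0.042, 0.37, 0.006], [0.042, 0.37, 0.006], [0.042, 0.37, 0.006]], delta_rot=[[0.1, -0.3, -72.8], [0.1, -0.3, -72.8], [0.1, -0.3, -72.8], [0.1, -0.3, -72.8], [0.1, -0.3, -72.8], [0.1, -0.3, -72.8], [0.1, -0.3, -72.8], [0.1, -0.3, -72.8], [0.1, -0.3, -72.8], [0.1, -0.3, -72.8], [0.1, -0.3, -72.8], [0.1, -0.3, -72.8], [0.1, -0.3, -72.8], [0.1, -0.3, -72.8]], hand=[0.1, 0.1, 0.1, 0.1, 0.1, 0.1, 0.1, 0.1, 0.1, 0.1, 0.1, 0.1, 0.1, 0.1])

```text
time: 6.25
ee_pos: [0.6233, -0.0039, 0.1572]
ee_rot: [0.7, 0.714, -0.003, -0.001]
ft_force: [-0.8, 0.4, -0.1]
grip_width: 0.047
grip_force: 0.0
```

```bash
cat > dv.py <<'E'
import sys
from h import *
im=np.mean([snap('top').astype(float) for _ in range(4)],0).astype(np.uint8)
x0,y0=105,185
cv2.imwrite('pics/'+sys.argv[1],cv2.resize(im[y0:y0+76,x0:x0+76],(600,600),interpolation=cv2.INTER_CUBIC)[:,:,::-1])
state();goal(.6255,-.005,.08,91.2)
C=np.array([.467,.333])
a=np.radians(np.arange(-60,270,2));g=cv2.cvtColor(im,cv2.COLOR_RGB2GRAY)
for r in(.038,.044,.05,.06):
    P=[proj('top',[C[0]+r*np.cos(t),C[1]+r*np.sin(t),.056]) for t in a]
    val=cv2.remap(g,np.float32([P])[...,0],np.float32([P])[...,1],cv2.INTER_CUBIC)[0]
    print(r,[(int(round(np.degrees(t))),int(x)) for t,x in zip(a,val) if -10<np.degrees(t)<50])
E
python3 dv.py d1.png
```

```text
t 6.45 tcp [ 0.6238 -0.0041  0.1582] xaxis yaw 91.32 tilt [-0.0043 -0.0026] F [-0.4  0.6 -0.3] w 0.0466 gf 0.0 q7 [-0.46  0.34  0.52  1.63 -0.17  1.23  0.12]
d [-0.0007  0.002   0.0782] rv [-0.25  0.14  0.12] rows 1.9
0.038 [(-8, 235), (-6, 241), (-4, 245), (-2, 248), (0, 250), (2, 250), (4, 248), (6, 245), (8, 240), (10, 230), (12, 220), (14, 207), (16, 197), (18, 193), (20, 198), (22, 207), (24, 218), (26, 223), (28, 225), (30, 228), (32, 229), (34, 229), (36, 230), (38, 229), (40, 232), (42, 238), (44, 238), (46, 241), (48, 246)]
0.044 [(-8, 239), (-6, 246), (-4, 251), (-2, 253), (0, 255), (2, 255), (4, 254), (6, 253), (8, 247), (10, 238), (12, 225), (14, 207), (16, 191), (18, 182), (20, 187), (22, 202), (24, 219), (26, 235), (28, 242), (30, 247), (32, 250), (34, 253), (36, 255), (38, 255), (40, 255), (42, 255), (44, 255), (46, 255), (48, 255)]
0.05 [(-8, 237), (-6, 241), (-4, 241), (-2, 241), (0, 242), (2, 247), (4, 248), (6, 247), (8, 239), (10, 230), (12, 218), (14, 207), (16, 188), (18, 177), (20, 183), (22, 204), (24, 223), (26, 237), (28, 244), (30, 247), (32, 251), (34, 253), (36, 255), (38, 255), (40, 255), (42, 255), (44, 255), (46, 255), (48, 255)]
0.06 [(-8, 185), (-6, 185), (-4, 180), (-2, 168), (0, 156), (2, 152), (4, 154), (6, 159), (8, 168), (10, 177), (12, 183), (14, 179), (16, 169), (18, 160), (20, 159), (22, 170), (24, 180), (26, 185), (28, 188), (30, 192), (32, 193), (34, 194), (36, 196), (38, 196), (40, 197), (42, 200), (44, 201), (46, 202), (48, 201)]
```

View pics/d1.png

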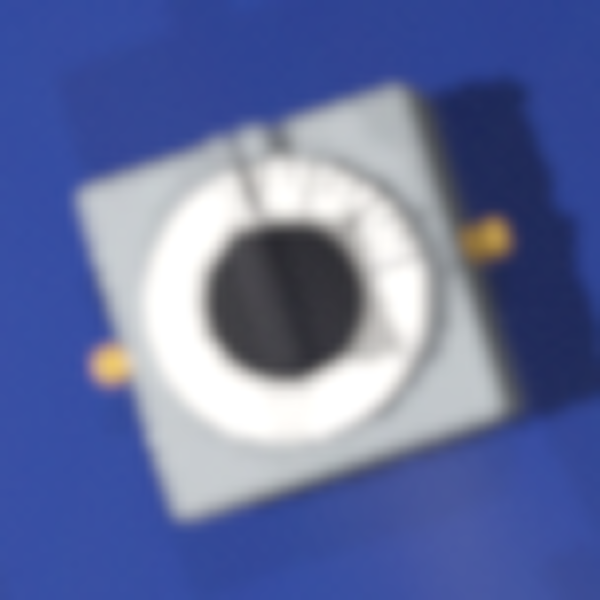

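Zero tick at about 18.3° and index line at about 19° world bearing, so the dial reads roughly 0. Next I grasp the cover handle.

>>> send_rows(translation=[[-0.001, 0.001, 0.03], [-0.001, 0.001, 0.06], [-0.001, 0.001, 0.077], [-0.001, 0.001, 0.077], [-0.001, 0.001, 0.077], [-0.001, 0.001, 0.077], [-0.001, 0.001, 0.077], [-0.001, 0.001, 0.077], [-0.001, 0.001, 0.077], [-0.001, 0.001, 0.077], [-0.001, 0.001, 0.077], [-0.001, 0.001, 0.077]], delta_rot=[[0, 0, 0], [0, 0, 0], [0, 0, 0], [0, 0, 0], [0, 0, 0], [0, 0, 0], [0, 0, 0], [0, 0, 0], [0, 0, 0], [0, 0, 0], [0, 0, 0], [0, 0, 0]], hand=[0.1, 0.1, 0.1, 0.1, -1, -1, -1, -1, -1, -1, -1, -1])

```text
time: 7.45
ee_pos: [0.6263, -0.0067, 0.0835]
ee_rot: [0.699, 0.715, -0.001, 0.001]
ft_force: [-1.2, -0.0, 7.0]
grip_width: 0.0108
grip_force: 61.5
```

```bash
python3 -c "
from h import *
state()"
```

```text
t 7.45 tcp [ 0.6263 -0.0067  0.0835] xaxis yaw 91.26 tilt [-0.0004 -0.0023] F [-1.2 -0.   7. ] w 0.0108 gf 61.5 q7 [-0.44  0.41  0.5   1.7  -0.22  1.09  0.15]
```

>>> send_rows(translation=[[0, 0, -0.01], [0, 0, -0.02], [0, 0, -0.04], [0, 0, -0.07], [0, 0, -0.1], [0, 0, -0.12], [0, 0, -0.12], [0, 0, -0.12]], delta_rot=[[0, 0, 0], [0, 0, 0], [0, 0, 0], [0, 0, 0], [0, 0, 0], [0, 0, 0], [0, 0, 0], [0, 0, 0]], hand=[-1, -1, -1, -1, -1, -1, -1, -1])

```text
time: 8.12
ee_pos: [0.6258, -0.0066, 0.2028]
ee_rot: [0.699, 0.715, -0.001, 0.0]
ft_force: [-0.2, -0.2, -3.4]
grip_width: 0.0105
grip_force: 60.5
```

```bash
python3 -c "
from h import *
state();goal(.475,.045,.1,91.26);goal(.475,.045,.0235,91.26)"
```

```text
t 8.12 tcp [ 0.6258 -0.0066  0.2028] xaxis yaw 91.25 tilt [-0.0014 -0.0026] F [-0.2 -0.2 -3.4] w 0.0105 gf 60.5 q7 [-0.46  0.31  0.53  1.57 -0.16  1.31  0.11]
d [ 0.0552 -0.1495  0.1029] rv [-0.08  0.14 -0.01] rows 4.5
d [ 0.0553 -0.1494  0.1794] rv [-0.08  0.14 -0.01] rows 5.8
```

>>> send_rows(translation=[[0.055, -0.149, 0], [0.055, -0.149, 0], [0.055, -0.149, 0], [0.055, -0.149, 0.01], [0.055, -0.149, 0.05], [0.055, -0.149, 0.09], [0.055, -0.149, 0.13], [0.055, -0.149, 0.155], [0.055, -0.149, 0.165], [0.055, -0.149, 0.172], [0.055, -0.149, 0.176], [0.055, -0.149, 0.179], [0.055, -0.149, 0.179], [0.055, -0.149, 0.179]], delta_rot=[[0, 0, 0], [0, 0, 0], [0, 0, 0], [0, 0, 0], [0, 0, 0], [0, 0, 0], [0, 0, 0], [0, 0, 0], [0, 0, 0], [0, 0, 0], [0, 0, 0], [0, 0, 0], [0, 0, 0], [0, 0, 0]], hand=[-1, -1, -1, -1, -1, -1, -1, -1, -1, -1, -1, -1, -1, -1])

```text
time: 9.28
ee_pos: [0.4757, 0.045, 0.024]
ee_rot: [0.699, 0.715, -0.001, 0.0]
ft_force: [0.4, -0.1, -1.5]
grip_width: 0.0109
grip_force: 60.4
```

```bash
python3 -c "
from h import *
state()"
```

```text
t 9.28 tcp [0.4757 0.045  0.024 ] xaxis yaw 91.25 tilt [-0.0015 -0.0022] F [ 0.4 -0.1 -1.5] w 0.0109 gf 60.4 q7 [-0.6   0.18  0.48  2.1  -0.11  0.88 -0.03]
```

>>> send_rows(translation=[[0, 0, 0.001], [0, 0, 0.001], [0, 0, 0.001], [0, 0, 0.001], [0, 0, 0.001], [0, 0, -0.03], [0, 0, -0.07], [0, 0, -0.11], [0, 0, -0.12], [0, 0, -0.12], [0, 0, -0.12]], delta_rot=[[0, 0, 0], [0, 0, 0], [0, 0, 0], [0, 0, 0], [0, 0, 0], [0, 0, 0], [0, 0, 0], [0, 0, 0], [0, 0, 0], [0, 0, 0], [0, 0, 0]], hand=[-1, 0.1, 0.1, 0.1, 0.1, 0.1, 0.1, 0.1, 0.1, 0.1, 0.1])

```text
time: 10.2
ee_pos: [0.475, 0.0453, 0.143]
ee_rot: [0.699, 0.715, -0.002, -0.0]
ft_force: [0.7, -0.4, 0.2]
grip_width: 0.047
grip_force: 0.0
```

```bash
cat > mods.py <<'E'
import sys
from h import *
im=np.mean([snap('top').astype(float) for _ in range(3)],0).astype(np.uint8)
if len(sys.argv)>1: cv2.imwrite('pics/'+sys.argv[1],cv2.resize(im[140:290,200:400],(800,600),interpolation=cv2.INTER_CUBIC)[:,:,::-1])
S4=cv2.resize(im,None,fx=4,fy=4,interpolation=cv2.INTER_CUBIC);h=cv2.cvtColor(S4,cv2.COLOR_RGB2HSV)
for lab,f in(('case',lambda h:(h[...,1]<115)),('fin',lambda h:(h[...,2]<62))):
    m=f(h);m[:4*195]=0;m[4*285:]=0;m[:,:4*285]=0;m[:,4*400:]=0
    for k in comps(m,400):
        k=k.astype(np.uint8)
        if k.sum()>9000: continue
        cs,_=cv2.findContours(k,cv2.RETR_EXTERNAL,cv2.CHAIN_APPROX_NONE);p=max(cs,key=len)[:,0]
        z=.014 if lab=='case' else .046
        w=np.array([ray('top',(q+.5)/4-.5,z)[:2] for q in p],np.float32)*1000
        ys,xs=np.nonzero(k);print(lab,k.sum(),'px',((xs.mean()+.5)/4-.5).round(1),((ys.mean()+.5)/4-.5).round(1),[np.round(v,1) for v in cv2.minAreaRect(w)])
state()
E
python3 mods.py m1.png
```

```text
case 4548 px 364.9 230.9 [array([ 444.1, -385.7]), array([40.5, 78.4]), np.float64(80.9)]
case 4526 px 318.2 237.0 [array([ 423.8, -234.4]), array([39.6, 78.4]), np.float64(76.2)]
case 1691 px 348.0 263.9 [array([ 338.5, -329.6]), array([81.9, 43.6]), np.float64(37.2)]
fin 407 px 366.5 230.7 [array([ 444.8, -384. ]), array([ 7.8, 35.5]), np.float64(82.0)]
t 10.35 tcp [0.4735 0.0449 0.141 ] xaxis yaw 91.26 tilt [-0.0073 -0.004 ] F [0.2 0.2 0.4] w 0.0468 gf 0.0 q7 [-0.63  0.01  0.49  1.99 -0.    1.14 -0.12]
```

View pics/m1.png

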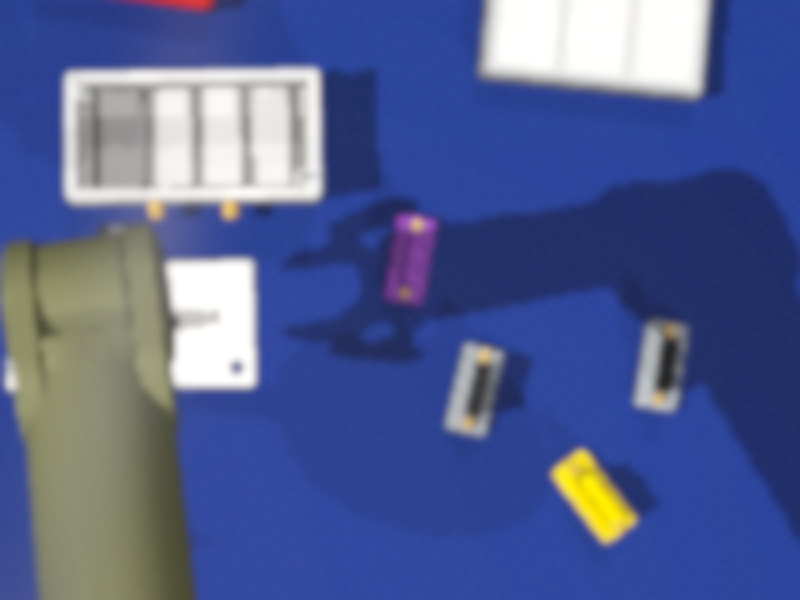

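Both modules are unmoved. The box is open, with its four bays centred near crop (123,130), (176,130), (223,130) and (270,130). I go to module A at (318,237).

```bash
python3 -c "
from h import *
goal(.424,-.2338,.12,-13.8)
for u in (152,200,247):
  print(ray('top',(200+u/4-.4,140+130/4-.4),.014))"
```

```text
d [-0.2774 -0.0555  0.0225] rv [-9.0000e-02  5.4000e-01  1.0506e+02] rows 14.7
[0.63421121 0.02844506 0.014     ]
[ 0.63435155 -0.01089498  0.014     ]
[ 0.63448894 -0.04940844  0.014     ]
```

```bash
cat > ribs.py <<'E'
from h import *
im=np.mean([snap('top').astype(float) for _ in range(3)],0).astype(np.float32);g=im.mean(2)
c=np.array([.6258,-.005]);r=np.radians(1.2)
for z,xs in((.014,(-.03,-.02,.02,.03)),(.06,(-.047,.047))):
    ys=np.arange(-.115,.1151,.001);acc=0
    for x in xs:
        P=np.float32([[proj('top',[c[0]+x*np.cos(r)-y*np.sin(r),c[1]+x*np.sin(r)+y*np.cos(r),z]) for y in ys]])
        acc=acc+cv2.remap(g,P[...,0],P[...,1],cv2.INTER_CUBIC)[0]/len(xs)
    if z<.05:
        from scipy.signal import find_peaks
        pk,_=find_peaks(-acc,prominence=8);print('dark at local y mm',[(round(ys[i]*1e3),int(acc[i])) for i in pk]); print([int(v) for v in acc[::3]])
    else: 
        d=np.gradient(acc);print('rim edges',ys[d.argmax()],ys[d.argmin()])
E
python3 ribs.py
```

```text
dark at local y mm [(-84, 168), (-44, 167), (-3, 169), (39, 151), (80, 126)]
[62, 66, 91, 146, 201, 231, 233, 218, 201, 185, 171, 173, 199, 225, 236, 239, 239, 239, 240, 239, 235, 222, 199, 175, 168, 191, 221, 239, 245, 246, 246, 246, 246, 245, 238, 221, 192, 170, 178, 206, 229, 240, 243, 243, 242, 242, 241, 235, 220, 192, 165, 152, 155, 162, 166, 168, 168, 168, 168, 168, 168, 167, 164, 154, 135, 126, 140, 155, 159, 165, 190, 219, 224, 200, 149, 105, 89]
rim edges -0.102 0.10300000000000019
```

>>> send_rows(translation=[[-0.277, -0.0555, 0.022], [-0.277, -0.0555, 0.022], [-0.277, -0.0555, 0.022], [-0.277, -0.0555, 0.022], [-0.277, -0.0555, 0.022], [-0.277, -0.0555, 0.022], [-0.277, -0.0555, 0.022], [-0.277, -0.0555, 0.022], [-0.277, -0.0555, 0.022], [-0.277, -0.0555, 0.022], [-0.277, -0.0555, 0.022], [-0.277, -0.0555, 0.022], [-0.277, -0.0555, 0.022], [-0.277, -0.0555, 0.022], [-0.277, -0.0555, 0.022], [-0.277, -0.0555, 0.022], [-0.277, -0.0555, 0.022], [-0.277, -0.0555, 0.022], [-0.277, -0.0555, 0.022]], delta_rot=[[0, 0.4, 105], [0, 0.4, 105], [0, 0.4, 105], [0, 0.4, 105], [0, 0.4, 105], [0, 0.4, 105], [0, 0.4, 105], [0, 0.4, 105], [0, 0.4, 105], [0, 0.4, 105], [0, 0.4, 105], [0, 0.4, 105], [0, 0.4, 105], [0, 0.4, 105], [0, 0.4, 105], [0, 0.4, 105], [0, 0.4, 105], [0, 0.4, 105], [0, 0.4, 105]], hand=[0.1, 0.1, 0.1, 0.1, 0.1, 0.1, 0.1, 0.1, 0.1, 0.1, 0.1, 0.1, 0.1, 0.1, 0.1, 0.1, 0.1, 0.1, 0.1])

```text
time: 12.08
ee_pos: [0.4252, -0.2331, 0.1216]
ee_rot: [0.993, -0.119, 0.0, -0.0]
ft_force: [0.5, 0.3, 0.2]
grip_width: 0.0471
grip_force: 0.0
```

```bash
python3 -c "
from h import *
state();goal(.424,-.2338,.02,-13.8)"
```

```text
t 12.08 tcp [ 0.4252 -0.2331  0.1216] xaxis yaw -13.66 tilt [0.0002 0.0007] F [0.5 0.3 0.2] w 0.0471 gf 0.0 q7 [-0.36  0.06  0.84  2.01 -0.05  1.09 -1.31]
d [-0.001   0.001   0.1016] rv [-0.04  0.    0.14] rows 2.4
```

>>> send_rows(translation=[[0, 0, 0.04], [0, 0, 0.075], [0, 0, 0.095], [0, 0, 0.101], [0, 0, 0.101], [0, 0, 0.101], [0, 0, 0.101], [0, 0, 0.101], [0, 0, 0.101], [0, 0, 0.101], [0, 0, 0.101], [0, 0, 0.101]], delta_rot=[[0, 0, 0], [0, 0, 0], [0, 0, 0], [0, 0, 0], [0, 0, 0], [0, 0, 0], [0, 0, 0], [0, 0, 0], [0, 0, 0], [0, 0, 0], [0, 0, 0], [0, 0, 0]], hand=[0.1, 0.1, 0.1, 0.1, 0.1, -1, -1, -1, -1, -1, -1, -1])

```text
time: 13.08
ee_pos: [0.4268, -0.2334, 0.0223]
ee_rot: [0.993, -0.119, 0.002, -0.001]
ft_force: [-0.6, 1.7, 6.8]
grip_width: 0.0084
grip_force: 62.7
```

>>> send_rows(translation=[[0, 0, -0.02], [0, 0, -0.06], [0, 0, -0.1], [0, 0, -0.14], [0, 0, -0.14], [0, 0, -0.14]], delta_rot=[[0, 0, 0], [0, 0, 0], [0, 0, 0], [0, 0, 0], [0, 0, 0], [0, 0, 0]], hand=[-1, -1, -1, -1, -1, -1])

```text
time: 13.58
ee_pos: [0.4271, -0.2336, 0.1633]
ee_rot: [0.993, -0.119, 0.003, -0.001]
ft_force: [-0.0, -0.0, -1.6]
grip_width: 0.0085
grip_force: 61.7
```

```bash
python3 -c "
from h import *
state();goal(.6258,.0138,.16,1.25)"
```

```text
t 13.58 tcp [ 0.4271 -0.2336  0.1633] xaxis yaw -13.72 tilt [0.0069 0.0011] F [-0.  -0.  -1.6] w 0.0085 gf 61.7 q7 [-0.4  -0.01  0.86  1.96  0.    1.18 -1.35]
d [ 0.1343 -0.2875  0.005 ] rv [ -0.11  -0.39 -14.97] rows 7.6
```

>>> send_rows(translation=[[0.134, -0.2875, 0.004], [0.134, -0.2875, 0.004], [0.134, -0.2875, 0.004], [0.134, -0.2875, 0.004], [0.134, -0.2875, 0.004], [0.134, -0.2875, 0.004], [0.134, -0.2875, 0.004], [0.134, -0.2875, 0.004], [0.134, -0.2875, 0.004], [0.134, -0.2875, 0.004], [0.134, -0.2875, 0.004], [0.134, -0.2875, 0.004]], delta_rot=[[0, -0.3, -15], [0, -0.3, -15], [0, -0.3, -15], [0, -0.3, -15], [0, -0.3, -15], [0, -0.3, -15], [0, -0.3, -15], [0, -0.3, -15], [0, -0.3, -15], [0, -0.3, -15], [0, -0.3, -15], [0, -0.3, -15]], hand=[-1, -1, -1, -1, -1, -1, -1, -1, -1, -1, -1, -1])

```text
time: 14.58
ee_pos: [0.6226, 0.0122, 0.1562]
ee_rot: [1.0, 0.01, -0.003, -0.0]
ft_force: [0.2, 1.2, -1.3]
grip_width: 0.0083
grip_force: 61.5
```

```bash
python3 -c "
from h import *
state();goal(.6258,.0138,.0275,1.25)"
```

```text
t 14.58 tcp [0.6226 0.0122 0.1562] xaxis yaw 1.1 tilt [-0.0064  0.0005] F [ 0.2  1.2 -1.3] w 0.0083 gf 61.5 q7 [-0.59  0.36  0.66  1.63 -0.23  1.23 -1.44]
d [ 0.004  -0.0014  0.1287] rv [-0.04  0.37 -0.15] rows 3.1
```

>>> send_rows(translation=[[0.003, -0.001, 0.03], [0.003, -0.001, 0.06], [0.003, -0.001, 0.065], [0.003, -0.001, 0.065], [0.003, -0.001, 0.065]], delta_rot=[[0, 0, 0], [0, 0, 0], [0, 0, 0], [0, 0, 0], [0, 0, 0]], hand=[-1, -1, -1, -1, -1])

```text
time: 15.0
ee_pos: [0.6266, 0.0143, 0.0931]
ee_rot: [1.0, 0.01, -0.002, -0.001]
ft_force: [0.5, 0.4, -0.8]
grip_width: 0.0089
grip_force: 61.6
```

```bash
python3 -c "
from h import *
state();goal(.6258,.0138,.0275,1.25)"
```

```text
t 15.0 tcp [0.6266 0.0143 0.0931] xaxis yaw 1.17 tilt [-0.004   0.0012] F [ 0.5  0.4 -0.8] w 0.0089 gf 61.6 q7 [-0.57  0.43  0.63  1.69 -0.28  1.12 -1.4 ]
d [-0.0005  0.0006  0.0656] rv [-0.08  0.23 -0.08] rows 1.6
```

Descend into the bay gently.

>>> send_rows(translation=[[0, 0.001, 0.015], [0, 0.001, 0.03], [0, 0.001, 0.042], [0, 0.001, 0.05], [0, 0.001, 0.056], [0, 0.001, 0.061], [0, 0.001, 0.064], [0, 0.001, 0.066], [0, 0.001, 0.066], [0, 0.001, 0.066]], delta_rot=[[0, 0, 0], [0, 0, 0], [0, 0, 0], [0, 0, 0], [0, 0, 0], [0, 0, 0], [0, 0, 0], [0, 0, 0], [0, 0, 0], [0, 0, 0]], hand=[-1, -1, -1, -1, -1, -1, -1, -1, -1, -1])

```text
time: 15.83
ee_pos: [0.6265, 0.0148, 0.0266]
ee_rot: [1.0, 0.011, -0.002, -0.001]
ft_force: [-0.9, -0.2, 1.4]
grip_width: 0.0089
grip_force: 61.6
```

```bash
python3 -c "
from h import *
state()"
```

```text
t 15.83 tcp [0.6265 0.0148 0.0266] xaxis yaw 1.26 tilt [-0.0039  0.0019] F [-0.9 -0.2  1.4] w 0.0089 gf 61.6 q7 [-0.54  0.51  0.6   1.73 -0.33  1.01 -1.37]
```

>>> send_rows(translation=[[0, 0, 0], [0, 0, 0], [0, 0, 0], [0, 0, -0.03], [0, 0, -0.07], [0, 0, -0.11], [0, 0, -0.12], [0, 0, -0.12]], delta_rot=[[0, 0, 0], [0, 0, 0], [0, 0, 0], [0, 0, 0], [0, 0, 0], [0, 0, 0], [0, 0, 0], [0, 0, 0]], hand=[-0.5, -0.5, -0.5, -0.5, -0.5, -0.5, -0.5, -0.5])

```text
time: 16.5
ee_pos: [0.6297, 0.0138, 0.151]
ee_rot: [1.0, 0.011, 0.002, -0.001]
ft_force: [0.2, 0.4, -0.6]
grip_width: 0.0214
grip_force: 0.0
```

```bash
python3 mods.py; python3 -c "
from h import *
goal(.4447,-.385,.13,-9)"
```

```text
case 4575 px 364.9 230.9 [array([ 444.1, -385.7]), array([40.4, 78.1]), np.float64(80.5)]
case 1694 px 348.0 263.9 [array([ 338.6, -329.6]), array([81.9, 43.7]), np.float64(37.4)]
t 16.65 tcp [0.626  0.0144 0.1451] xaxis yaw 1.26 tilt [-0.0061  0.0014] F [-0.6 -0.5 -0. ] w 0.0212 gf 0.0 q7 [-0.59  0.38  0.65  1.64 -0.24  1.21 -1.43]
d [-0.1899  0.3954  0.0156] rv [-0.05  0.36 10.26] rows 10.5
```

>>> send_rows(translation=[[-0.19, 0.395, 0.015], [-0.19, 0.395, 0.015], [-0.19, 0.395, 0.015], [-0.19, 0.395, 0.015], [-0.19, 0.395, 0.015], [-0.19, 0.395, 0.015], [-0.19, 0.395, 0.015], [-0.19, 0.395, 0.015], [-0.19, 0.395, 0.015], [-0.19, 0.395, 0.015], [-0.19, 0.395, 0.015], [-0.19, 0.395, 0.015], [-0.19, 0.395, 0.015], [-0.19, 0.395, 0.015], [-0.19, 0.395, 0.015]], delta_rot=[[0, 0.3, 10.3], [0, 0.3, 10.3], [0, 0.3, 10.3], [0, 0.3, 10.3], [0, 0.3, 10.3], [0, 0.3, 10.3], [0, 0.3, 10.3], [0, 0.3, 10.3], [0, 0.3, 10.3], [0, 0.3, 10.3], [0, 0.3, 10.3], [0, 0.3, 10.3], [0, 0.3, 10.3], [0, 0.3, 10.3], [0, 0.3, 10.3]], hand=[0.1, 0.1, 0.1, 0.1, 0.1, 0.1, 0.1, 0.1, 0.1, 0.1, 0.1, 0.1, 0.1, 0.1, 0.1])

```text
time: 17.9
ee_pos: [0.4463, -0.3826, 0.1304]
ee_rot: [0.997, -0.077, -0.0, -0.001]
ft_force: [0.6, -0.2, -0.2]
grip_width: 0.047
grip_force: 0.0
```

```bash
python3 ribs.py; python3 - <<'E'
from h import *
state();goal(.4447,-.385,.02,-9)
im=snap('side');a=cv2.resize(im[150:350,200:350],(450,600),interpolation=cv2.INTER_CUBIC)
t=snap('top');b=cv2.resize(t[140:200,205:290],(640,452),interpolation=cv2.INTER_CUBIC)
c=np.zeros((600,800,3),np.uint8);c[:,:400]=a[:,:400];c[:283,400:]=cv2.resize(b,(400,283));cv2.imwrite('pics/m2.png',c[:,:,::-1])
E
```

```text
dark at local y mm [(-84, 168), (-44, 167), (0, 135), (16, 145), (39, 150), (80, 127)]
[62, 66, 90, 146, 201, 231, 233, 217, 200, 185, 171, 173, 198, 224, 236, 238, 239, 239, 239, 239, 235, 222, 198, 175, 168, 191, 221, 237, 240, 235, 229, 227, 225, 222, 215, 202, 181, 158, 138, 138, 151, 156, 151, 146, 145, 153, 167, 178, 180, 174, 160, 150, 154, 162, 167, 169, 169, 169, 169, 169, 168, 167, 165, 155, 135, 127, 140, 155, 159, 167, 193, 222, 227, 203, 152, 105, 89]
rim edges -0.103 0.10300000000000019
t 18.05 tcp [ 0.4464 -0.3832  0.1311] xaxis yaw -8.89 tilt [0.0005 0.0017] F [0.1 0.5 0.1] w 0.0467 gf 0.0 q7 [-0.05  0.35  0.87  1.76 -0.29  1.17 -0.83]
d [-0.0014  0.0023  0.1111] rv [-0.1  -0.01  0.11] rows 2.7
```

View pics/m2.png

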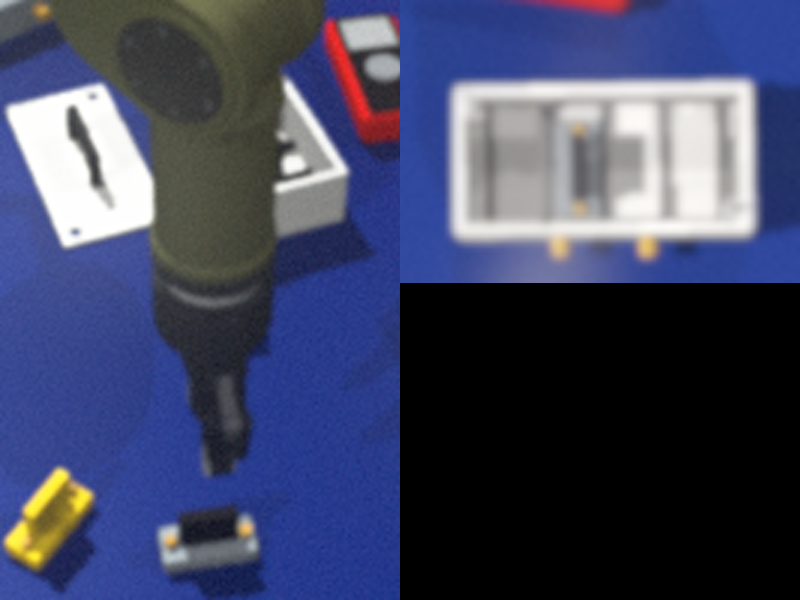

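Module A sits flat and centred in its bay, at crop (580,170). The cover lies flat on the mat. I pick module B.

>>> send_rows(translation=[[-0.001, 0.001, 0.04], [-0.001, 0.001, 0.08], [-0.001, 0.001, 0.105], [-0.001, 0.001, 0.11], [-0.001, 0.001, 0.11], [-0.001, 0.001, 0.11], [-0.001, 0.001, 0.11], [-0.001, 0.001, 0.11], [-0.001, 0.001, 0.11], [-0.001, 0.001, 0.11], [-0.001, 0.001, 0.11], [-0.001, 0.001, 0.11]], delta_rot=[[0, 0, 0], [0, 0, 0], [0, 0, 0], [0, 0, 0], [0, 0, 0], [0, 0, 0], [0, 0, 0], [0, 0, 0], [0, 0, 0], [0, 0, 0], [0, 0, 0], [0, 0, 0]], hand=[0.1, 0.1, 0.1, 0.1, 0.1, -1, -1, -1, -1, -1, -1, -1])

```text
time: 19.15
ee_pos: [0.4457, -0.3864, 0.0235]
ee_rot: [0.997, -0.079, 0.002, 0.0]
ft_force: [-0.5, -0.2, 6.7]
grip_width: 0.0092
grip_force: 59.7
```

>>> send_rows(translation=[[0, 0, -0.02], [0, 0, -0.06], [0, 0, -0.1], [0, 0, -0.14], [0, 0, -0.14], [0, 0, -0.14]], delta_rot=[[0, 0, 0], [0, 0, 0], [0, 0, 0], [0, 0, 0], [0, 0, 0], [0, 0, 0]], hand=[-1, -1, -1, -1, -1, -1])

```text
time: 19.65
ee_pos: [0.4455, -0.3868, 0.1644]
ee_rot: [0.997, -0.079, 0.003, 0.0]
ft_force: [-0.6, 0.0, -2.2]
grip_width: 0.0086
grip_force: 58.8
```

```bash
python3 -c "
from h import *
state();goal(.6266,-.0255,.16,1.25)"
```

```text
t 19.65 tcp [ 0.4455 -0.3868  0.1644] xaxis yaw -9.05 tilt [ 0.0062 -0.0013] F [-0.6  0.  -2.2] w 0.0086 gf 58.8 q7 [-0.07  0.31  0.89  1.72 -0.26  1.22 -0.84]
d [ 0.122  -0.3853  0.005 ] rv [  0.05  -0.36 -10.3 ] rows 9.7
```

>>> send_rows(translation=[[0.123, -0.386, 0.003], [0.123, -0.386, 0.003], [0.123, -0.386, 0.003], [0.123, -0.386, 0.003], [0.123, -0.386, 0.003], [0.123, -0.386, 0.003], [0.123, -0.386, 0.003], [0.123, -0.386, 0.003], [0.123, -0.386, 0.003], [0.123, -0.386, 0.003], [0.123, -0.386, 0.003], [0.123, -0.386, 0.003], [0.123, -0.386, 0.04], [0.123, -0.386, 0.07], [0.123, -0.386, 0.07], [0.123, -0.386, 0.07]], delta_rot=[[0, -0.3, -10.3], [0, -0.3, -10.3], [0, -0.3, -10.3], [0, -0.3, -10.3], [0, -0.3, -10.3], [0, -0.3, -10.3], [0, -0.3, -10.3], [0, -0.3, -10.3], [0, -0.3, -10.3], [0, -0.3, -10.3], [0, -0.3, -10.3], [0, -0.3, -10.3], [0, -0.3, -10.3], [0, -0.3, -10.3], [0, -0.3, -10.3], [0, -0.3, -10.3]], hand=[-1, -1, -1, -1, -1, -1, -1, -1, -1, -1, -1, -1, -1, -1, -1, -1])

```text
time: 20.98
ee_pos: [0.6239, -0.0252, 0.0899]
ee_rot: [1.0, 0.01, -0.005, -0.0]
ft_force: [1.1, -0.3, -0.4]
grip_width: 0.0086
grip_force: 58.9
```

```bash
python3 -c "
from h import *
state();goal(.6266,-.0255,.0275,1.25)"
```

```text
t 20.98 tcp [ 0.6239 -0.0252  0.0899] xaxis yaw 1.12 tilt [-0.0101  0.0003] F [ 1.1 -0.3 -0.4] w 0.0086 gf 58.9 q7 [-0.52  0.44  0.65  1.69 -0.29  1.12 -1.33]
d [0.0034 0.0003 0.0623] rv [-0.03  0.58 -0.13] rows 1.5
```

>>> send_rows(translation=[[0.003, 0, 0.01], [0.003, 0, 0.025], [0.003, 0, 0.037], [0.003, 0, 0.045], [0.003, 0, 0.052], [0.003, 0, 0.057], [0.003, 0, 0.06], [0.003, 0, 0.062], [0.003, 0, 0.062], [0.003, 0, 0.062]], delta_rot=[[0, 0.4, 0], [0, 0.4, 0], [0, 0.4, 0], [0, 0.4, 0], [0, 0.4, 0], [0, 0.4, 0], [0, 0.4, 0], [0, 0.4, 0], [0, 0.4, 0], [0, 0.4, 0]], hand=[-1, -1, -1, -1, -1, -1, -1, -1, -1, -1])

```text
time: 21.82
ee_pos: [0.6294, -0.0235, 0.0302]
ee_rot: [1.0, 0.011, 0.002, -0.001]
ft_force: [-0.9, 0.6, -1.1]
grip_width: 0.009
grip_force: 59.0
```

```bash
python3 -c "
from h import *
state()"
```

```text
t 21.82 tcp [ 0.6294 -0.0235  0.0302] xaxis yaw 1.26 tilt [0.003  0.0014] F [-0.9  0.6 -1.1] w 0.009 gf 59.0 q7 [-0.49  0.51  0.62  1.73 -0.34  1.01 -1.3 ]
```

>>> send_rows(translation=[[0, 0.001, 0], [0, 0.0015, 0], [0, 0.0015, 0.001], [0, 0.0015, 0.002], [0, 0.0015, 0.003], [0, 0.0015, 0.003]], delta_rot=[[0, 0, 0], [0, 0, 0], [0, 0, 0], [0, 0, 0], [0, 0, 0], [0, 0, 0]], hand=[-1, -1, -1, -1, -1, -1])

```text
time: 22.32
ee_pos: [0.6293, -0.025, 0.0276]
ee_rot: [1.0, 0.011, 0.001, -0.001]
ft_force: [-2.8, -0.1, 4.1]
grip_width: 0.009
grip_force: 59.7
```

```bash
python3 -c "
from h import *
state()"
```

```text
t 22.32 tcp [ 0.6293 -0.025   0.0276] xaxis yaw 1.26 tilt [0.0025 0.0019] F [-2.8 -0.1  4.1] w 0.009 gf 59.7 q7 [-0.49  0.51  0.62  1.73 -0.34  1.01 -1.29]
```

Bottomed out. Release, rise, then go above the cover.

>>> send_rows(translation=[[0, 0, 0], [0, 0, 0], [0, 0, 0], [0, 0, -0.03], [0, 0, -0.07], [0, 0, -0.11], [0, 0, -0.12], [0, 0, -0.12]], delta_rot=[[0, 0, 0], [0, 0, 0], [0, 0, 0], [0, 0, 0], [0, 0, 0], [0, 0, 0], [0, 0, 0], [0, 0, 0]], hand=[-0.5, -0.5, -0.5, -0.5, -0.5, -0.5, -0.5, -0.5])

```text
time: 22.98
ee_pos: [0.6318, -0.0256, 0.1515]
ee_rot: [1.0, 0.011, 0.005, -0.001]
ft_force: [-0.0, -0.5, -0.4]
grip_width: 0.0214
grip_force: 0.0
```

```bash
python3 -c "
from h import *
state();goal(.4757,.045,.13,91.26)"
```

```text
t 22.98 tcp [ 0.6318 -0.0256  0.1515] xaxis yaw 1.25 tilt [0.0107 0.0023] F [-0.  -0.5 -0.4] w 0.0214 gf 0.0 q7 [-0.54  0.38  0.68  1.63 -0.25  1.21 -1.36]
d [-0.1547 -0.074   0.02  ] rv [  0.39  -0.58 -90.01] rows 12.6
```

>>> send_rows(translation=[[-0.155, -0.074, 0.02], [-0.155, -0.074, 0.02], [-0.155, -0.074, 0.02], [-0.155, -0.074, 0.02], [-0.155, -0.074, 0.02], [-0.155, -0.074, 0.02], [-0.155, -0.074, 0.02], [-0.155, -0.074, 0.02], [-0.155, -0.074, 0.02], [-0.155, -0.074, 0.02], [-0.155, -0.074, 0.02], [-0.155, -0.074, 0.02], [-0.155, -0.074, 0.02], [-0.155, -0.074, 0.02], [-0.155, -0.074, 0.02], [-0.155, -0.074, 0.02], [-0.155, -0.074, 0.02]], delta_rot=[[0.3, -0.5, -90], [0.3, -0.5, -90], [0.3, -0.5, -90], [0.3, -0.5, -90], [0.3, -0.5, -90], [0.3, -0.5, -90], [0.3, -0.5, -90], [0.3, -0.5, -90], [0.3, -0.5, -90], [0.3, -0.5, -90], [0.3, -0.5, -90], [0.3, -0.5, -90], [0.3, -0.5, -90], [0.3, -0.5, -90], [0.3, -0.5, -90], [0.3, -0.5, -90], [0.3, -0.5, -90]], hand=[0.1, 0.1, 0.1, 0.1, 0.1, 0.1, 0.1, 0.1, 0.1, 0.1, 0.1, 0.1, 0.1, 0.1, 0.1, 0.1, 0.1])

```text
time: 24.4
ee_pos: [0.4721, 0.0454, 0.1263]
ee_rot: [0.7, 0.714, -0.003, -0.002]
ft_force: [0.2, -0.7, -0.5]
grip_width: 0.0467
grip_force: 0.0
```

```bash
python3 - <<'E'
from h import *
state();goal(.4757,.045,.024,91.26)
t=np.mean([snap('top').astype(float) for _ in range(3)],0).astype(np.uint8)
c=np.zeros((600,800,3),np.uint8);c[:300,:400]=cv2.resize(t[145:205,208:288],(400,300),interpolation=cv2.INTER_CUBIC)
c[:300,400:]=cv2.resize(t[195:255,105:185],(400,300),interpolation=cv2.INTER_CUBIC)
c[300:]=cv2.resize(t[140:290,60:460],(800,300));cv2.imwrite('pics/m3.png',c[:,:,::-1])
E
```

```text
t 24.4 tcp [0.4721 0.0454 0.1263] xaxis yaw 91.18 tilt [-0.0069 -0.0011] F [ 0.2 -0.7 -0.5] w 0.0467 gf 0.0 q7 [-0.71  0.03  0.57  2.02 -0.01  1.11 -0.11]
d [-0.0004  0.0043  0.1022] rv [-0.4   0.06 -0.08] rows 2.5
```

View pics/m3.png

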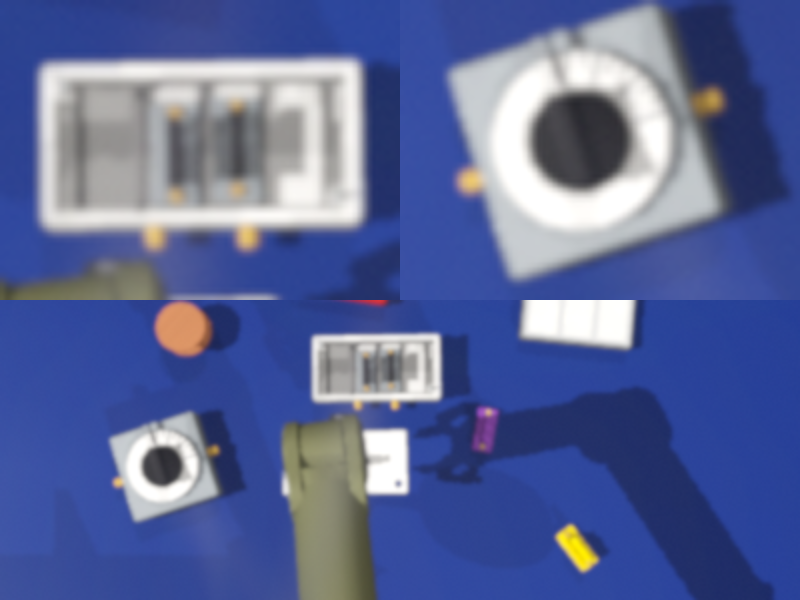

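Both modules (crop (177,150) and (237,145)) are down in the two middle bays, and the dial still reads 0. I regrasp the cover.

>>> send_rows(translation=[[0, 0.003, 0.04], [0, 0.003, 0.08], [0, 0.003, 0.1], [0, 0.003, 0.102], [0, 0.003, 0.102]], delta_rot=[[-0.3, 0, 0], [-0.3, 0, 0], [-0.3, 0, 0], [-0.3, 0, 0], [-0.3, 0, 0]], hand=[0.1, 0.1, 0.1, 0.1, 0.1])

```text
time: 24.97
ee_pos: [0.4738, 0.045, 0.0239]
ee_rot: [0.699, 0.715, -0.002, -0.001]
ft_force: [0.8, 0.4, 1.0]
grip_width: 0.0472
grip_force: 0.0
```

```bash
python3 -c "
from h import *
state();goal(.4757,.045,.024,91.26)"
```

```text
t 24.97 tcp [0.4738 0.045  0.0239] xaxis yaw 91.23 tilt [-0.0036 -0.0022] F [0.8 0.4 1. ] w 0.0472 gf 0.0 q7 [-0.68  0.19  0.57  2.1  -0.13  0.89 -0.02]
d [-0.0001  0.0019 -0.0001] rv [-0.21  0.12 -0.03] rows 0.0
```

>>> send_rows(translation=[[0, 0.001, 0], [0, 0.001, 0], [0, 0.001, 0], [0, 0.001, 0], [0, 0.001, 0], [0, 0.001, 0], [0, 0.001, 0], [0, 0.001, -0.02], [0, 0.001, -0.06], [0, 0.001, -0.1], [0, 0.001, -0.14], [0, 0.001, -0.16], [0, 0.001, -0.16], [0, 0.001, -0.16]], delta_rot=[[-0.2, 0, 0], [-0.2, 0, 0], [-0.2, 0, 0], [-0.2, 0, 0], [-0.2, 0, 0], [-0.2, 0, 0], [-0.2, 0, 0], [-0.2, 0, 0], [-0.2, 0, 0], [-0.2, 0, 0], [-0.2, 0, 0], [-0.2, 0, 0], [-0.2, 0, 0], [-0.2, 0, 0]], hand=[-1, -1, -1, -1, -1, -1, -1, -1, -1, -1, -1, -1, -1, -1])

```text
time: 26.13
ee_pos: [0.4765, 0.0458, 0.1859]
ee_rot: [0.699, 0.715, 0.002, 0.001]
ft_force: [-0.3, 0.7, -2.1]
grip_width: 0.0105
grip_force: 60.4
```

```bash
python3 -c "
from h import *
state();goal(.6263,-.0067,.18,91.26)"
```

```text
t 26.13 tcp [0.4765 0.0458 0.1859] xaxis yaw 91.26 tilt [0.0053 0.0012] F [-0.3  0.7 -2.1] w 0.0105 gf 60.4 q7 [-0.73 -0.04  0.57  1.95  0.02  1.23 -0.15]
d [-0.0558  0.1485  0.0067] rv [ 0.31 -0.06 -0.  ] rows 3.8
```

>>> send_rows(translation=[[-0.056, 0.149, 0.005], [-0.056, 0.149, 0.005], [-0.056, 0.149, 0.005], [-0.056, 0.149, 0.005], [-0.056, 0.149, 0.005], [-0.056, 0.149, 0.005], [-0.056, 0.149, 0.04], [-0.056, 0.149, 0.07], [-0.056, 0.149, 0.075], [-0.056, 0.149, 0.075], [-0.056, 0.149, 0.075]], delta_rot=[[0.3, 0, 0], [0.3, 0, 0], [0.3, 0, 0], [0.3, 0, 0], [0.3, 0, 0], [0.3, 0, 0], [0.3, 0, 0], [0.3, 0, 0], [0.3, 0, 0], [0.3, 0, 0], [0.3, 0, 0]], hand=[-1, -1, -1, -1, -1, -1, -1, -1, -1, -1, -1])

```text
time: 27.05
ee_pos: [0.6259, -0.0068, 0.1107]
ee_rot: [0.699, 0.715, -0.001, -0.001]
ft_force: [-0.0, -0.3, -1.8]
grip_width: 0.0105
grip_force: 60.3
```

```bash
python3 -c "
from h import *
state();goal(.6263,-.0067,.0835,91.26)"
```

```text
t 27.05 tcp [ 0.6259 -0.0068  0.1107] xaxis yaw 91.28 tilt [-0.0029 -0.0004] F [-0.  -0.3 -1.8] w 0.0105 gf 60.3 q7 [-0.54  0.41  0.64  1.68 -0.26  1.15  0.19]
d [0.0001 0.0005 0.0272] rv [-0.17  0.02  0.02] rows 0.7
```

>>> send_rows(translation=[[0, 0, 0.005], [0, 0, 0.01], [0, 0, 0.015], [0, 0, 0.018], [0, 0, 0.021], [0, 0, 0.024], [0, 0, 0.026], [0, 0, 0.027], [0, 0, 0.027], [0, 0, 0.027]], delta_rot=[[-0.1, 0, 0], [-0.1, 0, 0], [-0.1, 0, 0], [-0.1, 0, 0], [-0.1, 0, 0], [-0.1, 0, 0], [-0.1, 0, 0], [-0.1, 0, 0], [-0.1, 0, 0], [-0.1, 0, 0]], hand=[-1, -1, -1, -1, -1, -1, -1, -1, -1, -1])

```text
time: 27.88
ee_pos: [0.6262, -0.0072, 0.0865]
ee_rot: [0.699, 0.715, 0.0, -0.001]
ft_force: [-10.0, 1.8, 18.3]
grip_width: 0.0107
grip_force: 63.2
```

```bash
python3 -c "
from h import *
state()"
```

```text
t 27.88 tcp [ 0.6262 -0.0072  0.0865] xaxis yaw 91.25 tilt [-0.0012  0.0012] F [-10.    1.8  18.3] w 0.0107 gf 63.2 q7 [-0.53  0.43  0.63  1.7  -0.28  1.11  0.2 ]
```

>>> send_rows(translation=[[0, 0, 0], [0, 0, 0], [0, 0, 0], [0, 0, 0], [0, 0, -0.03], [0, 0, -0.07], [0, 0, -0.1], [0, 0, -0.1]], delta_rot=[[0, 0, 0], [0, 0, 0], [0, 0, 0], [0, 0, 0], [0, 0, 0], [0, 0, 0], [0, 0, 0], [0, 0, 0]], hand=[0.1, 0.1, 0.1, 0.1, 0.1, 0.1, 0.1, 0.1])

```text
time: 28.55
ee_pos: [0.6302, -0.0078, 0.1899]
ee_rot: [0.699, 0.715, 0.003, 0.004]
ft_force: [2.1, -0.5, 0.7]
grip_width: 0.0469
grip_force: 0.0
```

```bash
python3 -c "
from h import *
state();goal(.4665,.333,.15,18.5)"
```

```text
t 28.55 tcp [ 0.6302 -0.0078  0.1899] xaxis yaw 91.24 tilt [0.0099 0.    ] F [ 2.1 -0.5  0.7] w 0.0469 gf 0.0 q7 [-0.56  0.34  0.66  1.59 -0.22  1.28  0.16]
d [ 0.3443 -0.1567  0.0383] rv [ 0.49 -0.35 72.74] rows 10.2
```

>>> send_rows(translation=[[0.344, -0.157, 0.037], [0.344, -0.157, 0.037], [0.344, -0.157, 0.037], [0.344, -0.157, 0.037], [0.344, -0.157, 0.037], [0.344, -0.157, 0.037], [0.344, -0.157, 0.037], [0.344, -0.157, 0.037], [0.344, -0.157, 0.037], [0.344, -0.157, 0.037], [0.344, -0.157, 0.037], [0.344, -0.157, 0.037], [0.344, -0.157, 0.037], [0.344, -0.157, 0.037]], delta_rot=[[0.4, -0.3, 72.7], [0.4, -0.3, 72.7], [0.4, -0.3, 72.7], [0.4, -0.3, 72.7], [0.4, -0.3, 72.7], [0.4, -0.3, 72.7], [0.4, -0.3, 72.7], [0.4, -0.3, 72.7], [0.4, -0.3, 72.7], [0.4, -0.3, 72.7], [0.4, -0.3, 72.7], [0.4, -0.3, 72.7], [0.4, -0.3, 72.7], [0.4, -0.3, 72.7]], hand=[0.1, 0.1, 0.1, 0.1, 0.1, 0.1, 0.1, 0.1, 0.1, 0.1, 0.1, 0.1, 0.1, 0.1])

```text
time: 29.72
ee_pos: [0.4627, 0.3318, 0.1459]
ee_rot: [0.987, 0.161, -0.004, 0.0]
ft_force: [-0.1, -1.1, -0.0]
grip_width: 0.0468
grip_force: 0.0
```

```bash
python3 - <<'E'
from h import *
state();goal(.4665,.333,.064,18.5)
t=np.mean([snap('top').astype(float) for _ in range(3)],0).astype(np.uint8);s=np.mean([snap('side').astype(float) for _ in range(3)],0).astype(np.uint8)
s0=cv2.imread('pics/side0.png')[:,:,::-1]
c=np.zeros((600,800,3),np.uint8);c[:300,:400]=cv2.resize(t[145:205,208:288],(400,300),interpolation=cv2.INTER_CUBIC)
c[300:,:400]=cv2.resize(s[155:239,235:347],(400,300),interpolation=cv2.INTER_CUBIC)
c[300:,400:]=cv2.resize(s0[155:239,235:347],(400,300),interpolation=cv2.INTER_CUBIC)
c[:300,400:]=cv2.resize(cv2.imread('pics/top0.png')[:,:,::-1][145:205,208:288],(400,300),interpolation=cv2.INTER_CUBIC);cv2.imwrite('pics/m4.png',c[:,:,::-1])
E
```

```text
t 29.72 tcp [0.4627 0.3318 0.1459] xaxis yaw 18.58 tilt [-0.0088 -0.0017] F [-0.1 -1.1 -0. ] w 0.0468 gf 0.0 q7 [-1.23  0.24  0.65  1.78 -0.16  1.18 -1.78]
d [0.0048 0.0002 0.0818] rv [-0.07  0.51  0.07] rows 2.0
```

View pics/m4.png

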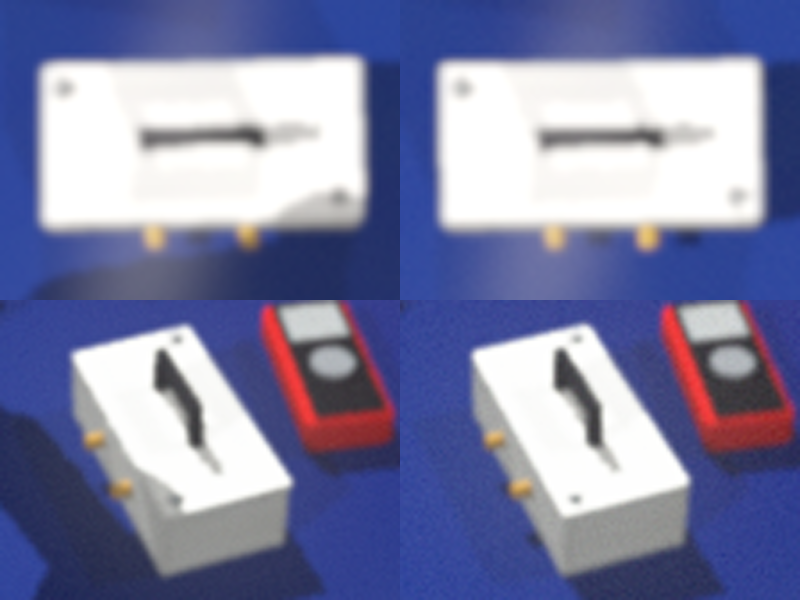

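The cover looks the same as at the start in both views. I check for sub-pixel shift of the handle before moving on.

```bash
python3 - <<'E'
from h import *
for n,boxes in(('side',{'handle':(272,162,304,210),'meter(ref)':(312,156,346,196)}),('top',{'handle':(232,166,272,180),'box ref (rcl)':(206,110,256,140)})):
    s=np.mean([snap(n).astype(float) for _ in range(4)],0).mean(2);s0=cv2.imread(f'pics/{n}0.png').astype(float).mean(2)
    for k,(a,b,c,d) in boxes.items():
        tm=np.float32(s0[b:d,a:c]);I=np.float32(s[b-4:d+4,a-4:c+4])
        up=lambda x:cv2.resize(x,None,fx=8,fy=8,interpolation=cv2.INTER_CUBIC)
        r=cv2.matchTemplate(up(I),up(tm),cv2.TM_CCOEFF_NORMED);_,m,_,p=cv2.minMaxLoc(r);print(n,k,np.array(p)/8-4,m)
a=np.array(proj('side',[.626,-.005,.1]));print(np.array(proj('side',[.626,-.005,.103]))-a,proj('side',[.626,-.003,.1])-a,proj('side',[.628,-.005,.1])-a)
E
```

```text
side handle [0.25  0.125] 0.9844669103622437
side meter(ref) [0. 0.] 0.9986537098884583
top handle [ 0.25  -0.125] 0.9929273724555969
top box ref (rcl) [0. 0.] 0.9998612999916077
[ 0.02603662 -0.84411841] [-0.26579062 -0.44423544] [ 0.68453785 -0.15939513]
```

Handle shift is under 1 mm with no rise, so the cover is seated. Next is the dial.

>>> send_rows(translation=[[0.003, 0, 0.04], [0.003, 0, 0.07], [0.003, 0, 0.08], [0.003, 0, 0.08], [0.003, 0, 0.08], [0.003, 0, 0.08], [0.003, 0, 0.08], [0.003, 0, 0.08], [0.003, 0, 0.08], [0.003, 0, 0.08], [0.003, 0, 0.08]], delta_rot=[[0, 0.4, 0], [0, 0.4, 0], [0, 0.4, 0], [0, 0.4, 0], [0, 0.4, 0], [0, 0.4, 0], [0, 0.4, 0], [0, 0.4, 0], [0, 0.4, 0], [0, 0.4, 0], [0, 0.4, 0]], hand=[0.1, 0.1, 0.1, 0.1, -1, -1, -1, -1, -1, -1, -1])

```text
time: 31.33
ee_pos: [0.465, 0.3357, 0.0681]
ee_rot: [0.987, 0.161, 0.0, -0.002]
ft_force: [-1.0, 1.9, 5.9]
grip_width: 0.0153
grip_force: 61.7
```

```bash
python3 -c "
from h import *
state();goal(.4665,.333,.0665,78.7)"
```

```text
t 31.33 tcp [0.465  0.3357 0.0681] xaxis yaw 18.59 tilt [-0.0002  0.0045] F [-1.   1.9  5.9] w 0.0153 gf 61.7 q7 [-1.2   0.34  0.62  1.85 -0.23  1.03 -1.73]
d [0.0006 0.003  0.0016] rv [ -0.18  -0.19 -60.11] rows 8.4
```

>>> send_rows(translation=[[0, 0, 0], [0, 0, 0], [0, 0, 0], [0, 0, 0], [0, 0, 0], [0, 0, 0], [0, 0, 0], [0, 0, 0], [0, 0, 0], [0, 0, 0], [0, 0, 0], [0, 0, 0], [0, 0, 0], [0, 0, 0], [0, 0, 0]], delta_rot=[[0, 0, -5], [0, 0, -10], [0, 0, -15], [0, 0, -20], [0, 0, -25], [0, 0, -30], [0, 0, -35], [0, 0, -40], [0, 0, -45], [0, 0, -50], [0, 0, -55], [0, 0, -60.1], [0, 0, -60.1], [0, 0, -60.1], [0, 0, -60.1]], hand=[-1, -1, -1, -1, -1, -1, -1, -1, -1, -1, -1, -1, -1, -1, -1])

```text
time: 32.58
ee_pos: [0.4671, 0.3338, 0.0681]
ee_rot: [0.775, 0.632, 0.002, -0.0]
ft_force: [5.0, -1.5, 6.3]
grip_width: 0.0149
grip_force: 61.8
```

```bash
python3 -c "
from h import *
state()"
```

```text
t 32.58 tcp [0.4671 0.3338 0.0681] xaxis yaw 78.43 tilt [0.0029 0.0028] F [ 5.  -1.5  6.3] w 0.0149 gf 61.8 q7 [-1.05  0.31  0.45  1.84 -0.16  1.02 -0.74]
```

>>> send_rows(translation=[[0, 0, 0], [0, 0, 0], [0, 0, 0], [0, 0, 0], [0, 0, -0.03], [0, 0, -0.07], [0, 0, -0.11], [0, 0, -0.14], [0.08, 0.15, -0.14], [0.12, 0.2, -0.14], [0.12, 0.2, -0.14], [0.12, 0.2, -0.14], [0.12, 0.2, -0.14]], delta_rot=[[0, 0, 0], [0, 0, 0], [0, 0, 0], [0, 0, 0], [0, 0, 0], [0, 0, 0], [0, 0, 0], [0, 0, 0], [0, 0, 0], [0, 0, 0], [0, 0, 0], [0, 0, 0], [0, 0, 0]], hand=[0.1, 0.1, 0.1, 0.1, 0.1, 0.1, 0.1, 0.1, 0.1, 0.1, 0.1, 0.1, 0.1])

```text
time: 33.67
ee_pos: [0.6611, 0.4051, 0.2048]
ee_rot: [0.773, 0.634, -0.001, -0.002]
ft_force: [0.9, 0.5, 0.4]
grip_width: 0.0471
grip_force: 0.0
```

```bash
cat > dv2.py <<'E'
from h import *
t=np.mean([snap('top').astype(float) for _ in range(4)],0).astype(np.uint8)
state();g=cv2.cvtColor(t,cv2.COLOR_RGB2GRAY)
C=np.array([.467,.3333]);a=np.arange(-10,120,2)
for r in(.044,.05,.06):
    P=np.float32([[proj('top',[C[0]+r*np.cos(q),C[1]+r*np.sin(q),.056]) for q in np.radians(a)]])
    v=cv2.remap(g,P[...,0],P[...,1],cv2.INTER_CUBIC)[0]
    print(r,[(int(x),int(y)) for x,y in zip(a,v) if 8<x<28 or 64<x<94])
c=np.zeros((600,800,3),np.uint8);c[:300]=cv2.resize(t[100:290,60:460],(800,300))
c[300:,:400]=cv2.resize(t[193:253,103:183],(400,300),interpolation=cv2.INTER_CUBIC);c[300:,400:]=cv2.resize(snap('side'),(400,300));cv2.imwrite('pics/m5.png',c[:,:,::-1])
E
python3 dv2.py
```

```text
t 33.87 tcp [0.6603 0.4033 0.2017] xaxis yaw 78.62 tilt [-0.0065 -0.0026] F [ 0.5 -0.9 -0.3] w 0.0467 gf 0.0 q7 [-0.86  0.64  0.48  1.12 -0.28  1.45 -0.63]
0.044 [(10, 239), (12, 236), (14, 232), (16, 227), (18, 224), (20, 226), (22, 232), (24, 238), (26, 243), (66, 249), (68, 247), (70, 243), (72, 229), (74, 213), (76, 195), (78, 186), (80, 193), (82, 213), (84, 235), (86, 246), (88, 254), (90, 255), (92, 255)]
0.05 [(10, 228), (12, 228), (14, 228), (16, 225), (18, 224), (20, 227), (22, 233), (24, 236), (26, 236), (66, 250), (68, 249), (70, 244), (72, 238), (74, 221), (76, 202), (78, 193), (80, 200), (82, 220), (84, 240), (86, 251), (88, 255), (90, 255), (92, 255)]
0.06 [(10, 172), (12, 177), (14, 177), (16, 173), (18, 170), (20, 177), (22, 188), (24, 194), (26, 194), (66, 201), (68, 201), (70, 200), (72, 201), (74, 200), (76, 199), (78, 199), (80, 200), (82, 203), (84, 206), (86, 208), (88, 209), (90, 210), (92, 209)]
```

View pics/m5.png

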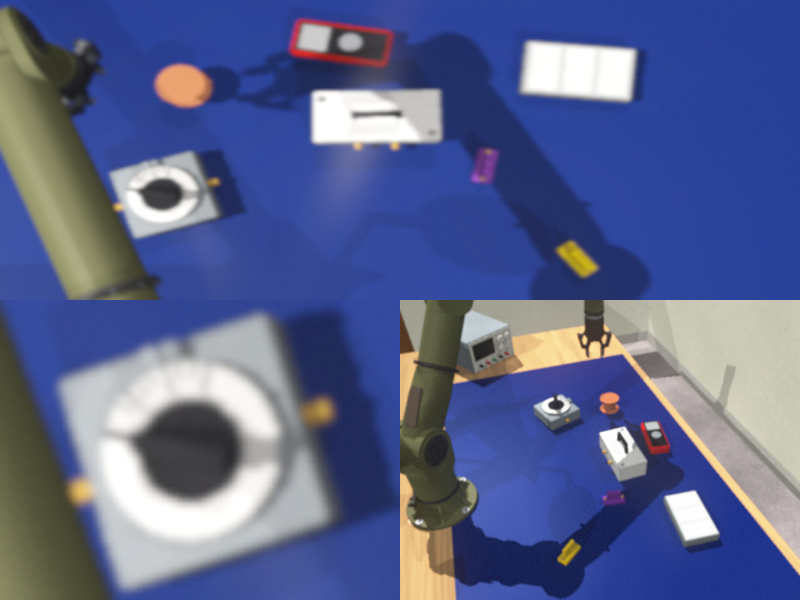

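The zero tick is at 78.2° and the index, with the 60 tick under it, at about 18.3°, so the dial reads about 60. The cover is seated, the bystanders are untouched and the arm is clear, so I hand the job in.

```bash
python3 -c "
from station import env
print(env.close_job())"
```

```text
the job is handed in; nothing more can be done
None
```

Job handed in, with no verdict returned: by my last pictures the dial read 0 while the box was open and now reads about 60, both grey modules are down in the two middle bays, the cover is back flush over the pins, and the bystanders and look-alikes were left alone.

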